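# Twist the lamp head home in its bayonet collar

### The arm

A 7-joint arm with a two-finger parallel gripper is mounted at the origin on the work surface. World frame = base frame: x ahead of the robot, y to its left, z up, the work surface at z = 0. Lengths are in m, angles in rad, forces in N, time in s.
With the tool pointing down it reaches from about 0.425 to 0.8 m from the base axis. Payload 8.3 kg.
Tool frame: the origin (TCP) lies on the centre line of the jaws, within the pads' length; the fingertips stand 19 mm ahead of it and the grasp point (between the pads) is the TCP; z points along the fingers, x is the direction in which the jaws open and shut, and the axes are right-handed (so a half turn about z gives the same grasp; the last joint's range is limited). The gripper opens to 85 mm and grips with 20 to 120 N. Pads are 22 mm wide; open, the fingers measure 114 mm over their backs; the gripper's body (76 mm by 85 mm) begins 54 mm behind the grasp point. The pads swing forward as they close: fully open they stand 13 mm farther back than shut.
Start: joints at [1.095, 0.383, 0.016, 1.37, -0.006, 1.388, -0.046], TCP at [0.251, -0.572, 0.25] pointing down, gripper open.
Joint ranges: [-2.95, 2.95], [-0.25, 2.06], [-1.52, 1.56], [0.18, 2.33], [-1.44, 4.58], [0.02, 2.06], [-3.01, 3.01]. Speed limits (rad/s): [2.39, 2.39, 3.01, 3.01, 3.14, 3.14, 3.14].

### API

Orientations are given as [roll, pitch, yaw] about the fixed x, y, z axes, in that order (R = Rz(yaw) Ry(pitch) Rx(roll)).
In Python, from station import telemetry, viewer, bot gives the robot as it stands.
- The arm moves only by the tool send_rows, never from a script. Its argument "series" is a list of rows, each an object of numbers: "x", "y", "z": the shift along the tool's x, y, z in mm; "rx", "ry", "rz": the turn, a rotation vector about the tool's x, y, z in degrees; "jaw": the opening, from 0 (shut) to 1 (fully open). A call has 1 to 8 rows; each row shifts and turns the pose as measured when the row begins, along the tool's axes as they then stand; what a row does not reach is not made up. A row lasts 1/10 s, in which the tool goes at most 50 mm and 8.59 degrees, less where a joint would pass 70% of its speed; a pose out of reach is approached as far as the arm can. A call with a gripper value outside its range is refused whole. The fingers move at their own pace and stop on an object; the grip force is fixed at half the most. Time passes only in rows, so rows that do not move let the fingers close. It gives the time, the measured TCP pose, the force and the opening at its end, in the units of the state.
- telemetry.state(): the state, without advancing time (a new reading comes with each control period).
- viewer.capture(name): name is "scene" or "top"; returns the picture (480x640x3 uint8, red, green, blue); there is no depth.
- viewer.camera_params(name): a dict with "fovy" (degrees; the focal length in pixels is half the picture's height over the tangent of half this angle, whatever the lens; pixels are square), "cx", "cy" (the principal point, pixels), "k1" (the pictures are not rectified: a ray, as slopes to the right and down, at radius r is drawn at 1 + k1 r^2 times it, then the intrinsics apply), "rvec" (rotation vector, rad) and "tvec" (3), from world to camera coordinates, as OpenCV has them. Camera axes: x right, y down, z forward; pixel columns grow to the right and rows downward; lengths in m; the calibration is good to about 2 mm. A picture is of the moment at which its call begins. camera_params takes no time and is no camera call.
- bot.job_done(): hands the job in, once; it reports no verdict.
The state is a dict: "time": time; "q": joint angles; "joint_vel": joint speeds; "joint_efforts": joint torques, N m; "position": TCP position; "tool_rot": TCP orientation; "ft_force": force on the tool from outside, world axes, zero at the start; "ft_torque": the same for the moment, N m; "grip_width": finger opening in m.
Only numpy, scipy, OpenCV 4.12 (cv2) and the standard library are available. Lean on these libraries where they do the work, as an engineer would, in place of code of your own. Each camera call takes 0.05 s, during which the arm holds its last target.

### The job

Fit the loose lamp head to its cream base: stand whichever tall piece (the extension tube or the eyepiece) blocks the swing of the handle out of the way, lower the head into the base's bayonet collar and let go of it, then push its handle round clockwise (seen from above) until the ramps have drawn it fully home against the stop. Turn it by the handle, not by the round neck; the head must not knock the tube or the eyepiece, both must end standing upright on the cart, and the star diagonal, the caps and the eyecup must be left where they are.

Things in the scene. Friction and masses are not known exactly. Their poses are not given: they have to be found in the camera images.
- lamp_base: Cream lamp base, fixed: slab 110 mm wide (y), 30 mm high, from 55 mm on the -x side to 105 mm on the +x side of its origin, which lies on the collar axis at cart height. A white push button (not used) 81 mm along +x, 38 mm high. On top a round collar, outer radius 47 mm, rim 51.5 mm above the cart. Seen from above, the head is turned clockwise by 60 degrees from entry to home
- collar (a point): Centre of the collar's mouth, 51.5 mm above the cart. Opening radius 33.5 mm between three metal lips; three gaps in them (32 degrees each, to radius 42 mm, unevenly spaced, so the head enters one way only). A sprung plate inside holds the head 3 mm up; ramps under the lips draw it down as it turns; a stop ends the turn. It takes about 3 to 5 N at 90 mm from the axis and stays home by friction
- entry_point (a point): Over the cart, 120 mm from the collar axis, 60 mm high: the head's handle points here (60 degrees anticlockwise from the base's -x axis) when its pins drop through the gaps; good to about 8 degrees
- home_point (a point): Over the cart, 120 mm from the collar axis along the base's -x axis, 58 mm high: the handle points here when the head is fully home against the stop
- lamp_head: Loose lamp head, 0.22 kg, 74 mm high. Origin: centre of its underside; z up; handle along +x. Round skirt radius 31.5 mm, 19 mm high, with three radial pins (6 mm thick, centred 6 mm up, to radius 40 mm, at 75, 180, 300 degrees anticlockwise from +x); flange radius 47 mm from 19 to 25 mm up. Let go in the collar at entry, its origin lies 36 to 37 mm above the cart; fully home 33.5 mm
- handle_tip (a point): In the end of the head's handle, 120 mm from its axis, 24 mm above its underside. The handle is a flat black bar from the flange to 125 mm from the axis, 19 to 29 mm above the underside, 12 mm wide, 16 mm over its outer 26 mm
- head_grip (a point): Centre of the head's round neck, on its axis, 50 mm above its underside: straight, radius 18 mm, from 25 to 62 mm up, where to grip it for lifting; above it a dull red bulb dome radius 14 mm, to 74 mm
- ext_tube: Silver extension tube standing upright, open both ends, outer radius 21 mm, 70 mm high, 0.16 kg, loose. Origin: centre of its underside. Either it or the eyepiece stands in the handle's swing, about 110 mm from the collar axis near the home direction; the other stands beside the base on its -y side
- eyepiece: Black eyepiece standing upright, body radius 21 mm from 22 to 72 mm high, chrome foot radius 16 mm, 0.16 kg, loose. Origin: centre of its underside
- diagonal: White resin star diagonal, loose, to be left alone: 46 mm cube with a metal barrel (radius 16 mm) out to 62 mm along its -x, a round collar on top to 67 mm, a small screw out to 34 mm along +y. Origin: centre of the cube's underside
- cap1: Red anodised eyepiece cap, disc radius 25 mm, 18 mm high, loose, to be left alone. Origin: centre of its underside
- cap2: A second such cap
- eyecup: Green eyecup, flared cup radius 27 mm, 30 mm high, loose, to be left alone. Origin: centre of its underside
Things that resemble listed ones, but are neither listed nor needed, are in the scene too. Leave any pink or yellow look-alike of the lamp_head alone.

How it is judged:
On the way:
1. the head sits in the collar at its entry direction, pins through the gaps, and has been let go (horizontal distance between lamp_head and collar below 0.004 m and z of lamp_head in the frame of lamp_base below 0.0395 m and y of handle_tip in the frame of lamp_base below -0.08 m and contact force between the fingers and lamp_head below 0.1 N), for 0.2 s.
At the end, for the whole second after the job is handed in: Head in the collar (axis within 4 mm), under 35 mm above the cart, upright within 3 degrees, handle within about 6 degrees of the base's -x axis (tip 13 mm short to 15 mm past), at rest; extension tube and eyepiece standing upright on the cart, at rest (horizontal distance between lamp_head and collar below 0.004 m and z of lamp_head in the frame of lamp_base below 0.035 m and y of handle_tip in the frame of lamp_base between -0.013 and 0.015 m and x of handle_tip in the frame of lamp_base below -0.1 m and angle between lamp_head's own z axis and vertical below 0.05 rad and linear speed of each of lamp_head, ext_tube, eyepiece below 0.02 m/s and angular speed of lamp_head below 0.1 rad/s and angle between each of ext_tube, eyepiece's own z axis and vertical below 0.1 rad and height (world z) of ext_tube between -0.005 and 0.005 m and height (world z) of eyepiece between -0.005 and 0.005 m); the robot touches nothing.
It fails at once if the star diagonal, a cap or the eyecup is shoved more than 20 mm (distance of any of diagonal, cap1, cap2, eyecup from where it was at the start of the episode above 0.02 m).
It fails at once if the lamp head knocks the extension tube or the eyepiece (contact force between lamp_head and ext_tube above 0.5 N or contact force between lamp_head and eyepiece above 0.5 N).
It fails at once if the seated head is turned by gripping its neck instead of by its handle (contact force between the fingers and lamp_head above 1 N and distance between the grasp point and head_grip below 0.035 m and horizontal distance between lamp_head and collar below 0.004 m and z of lamp_head in the frame of lamp_base below 0.041 m and y of handle_tip in the frame of lamp_base above -0.075 m).
It also fails if it takes over 61 s, if anything falls off the work surface, if the arm or the gripper's body presses on something with over 40 N, if the wrist force passes 120 N, or if a joint passes its speed limit or range.

## Working session

There is one attempt and no reset: what is moved stays moved. The work goes in short steps, Python scripts to look and compute and a tool call to move; the robot and the scene stay as the last step left them, time stands still between calls to the robot, and variables do not carry over. Pictures are saved under pics/ and viewed, and the job is handed in when it is done.

Besides the shell and the picture viewer there is one more tool, called as name(argument=value, ...), one argument or row to a line, values as JSON. send_rows: Moves the arm, as the interface text tells. Its arguments: {"type":"object","properties":{"series":{"type":"array","items":{"type":"object","properties":{"x":{"type":"number"},"y":{"type":"number"},"z":{"type":"number"},"rx":{"type":"number"},"ry":{"type":"number"},"rz":{"type":"number"},"jaw":{"type":"number"}}}}},"required":["series"]}

```bash
ls; mkdir -p pics; cat > h.py <<'E'
import numpy as np, cv2
from station import telemetry, viewer, bot
def cam(n):
    p=viewer.camera_params(n); f=240/np.tan(np.radians(p['fovy'])/2)
    R,_=cv2.Rodrigues(np.array(p['rvec'],float)); t=np.array(p['tvec'],float).ravel()
    return f,p['cx'],p['cy'],p['k1'],R,t
def ray(n,u,v):
    f,cx,cy,k,R,t=cam(n); d=np.array([(u-cx)/f,(v-cy)/f]); s=d.copy()
    for _ in range(30): s=d/(1+k*(s@s))
    r=R.T@np.array([s[0],s[1],1]); return -R.T@t, r/np.linalg.norm(r)
def onz(n,u,v,z):
    o,r=ray(n,u,v); return o+r*(z-o[2])/r[2]
def proj(n,P):
    f,cx,cy,k,R,t=cam(n); c=R@np.array(P,float)+t; s=c[:2]/c[2]; s=s*(1+k*(s@s)); return np.array([f*s[0]+cx,f*s[1]+cy])
def save(n,name):
    im=viewer.capture(n)[:,:,::-1].copy(); cv2.imwrite(f'pics/{name}.png',im); return im
E
python3 - <<'E'
from h import *
for n in('scene','top'):
    save(n,n+'0'); p=viewer.camera_params(n); print(n,p, ray(n,320,240))
s=telemetry.state(); print(s)
E
```

```text
pics
scene {'fovy': 45.64376991112165, 'cx': 327.4513955850965, 'cy': 243.42509078655854, 'k1': -0.09298542739026867, 'rvec': array([ 1.68380042,  1.67181898, -0.82919956]), 'tvec': array([-0.03089788, -0.2625078 ,  1.56336145])} (array([1.39687741, 0.03382158, 0.74936884]), array([-0.79427867, -0.01635591, -0.60733342]))
top {'fovy': 52.936696275930196, 'cx': 322.26415449101097, 'cy': 238.49438140243385, 'k1': -0.10529560635972406, 'rvec': array([ 2.11079945, -2.12843894,  0.17451131]), 'tvec': array([0.02265142, 0.49113897, 0.94004392])} (array([0.31461082, 0.00346902, 1.01312445]), array([ 0.17641337,  0.02005631, -0.98411182]))
{'time': 0.1, 'q': array([ 1.09510245,  0.38416246,  0.01638795,  1.3710662 , -0.00630162,
        1.38820466, -0.04652386]), 'joint_vel': array([-1.94181051e-03, -1.37837928e-03,  2.00348112e-03, -2.47808691e-03,
       -2.16195357e-04,  8.64204414e-04, -7.25576290e-05]), 'joint_efforts': array([ 4.04174803e-03, -6.29131007e+01,  8.48015193e-01, -3.72759140e+01,
        1.66703411e-02,  1.05014438e-02, -1.31003014e-05]), 'position': array([ 0.2505873 , -0.57209651,  0.24936595]), 'tool_rot': array([ 3.14156244e+00,  1.79102269e-03, -1.15797530e+00]), 'ft_force': array([-0.64902836,  0.26454081, -0.429086  ]), 'ft_torque': array([-0.00478827, -0.01012504, -0.01386248]), 'grip_width': 0.08532777773155763}
```

View pics/scene0.png

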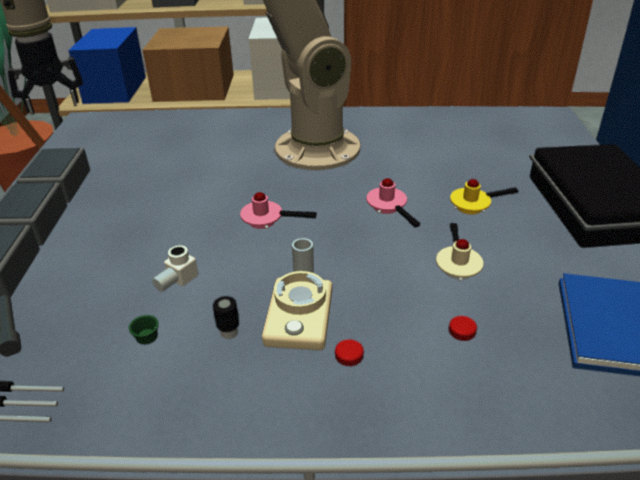

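View pics/top0.png

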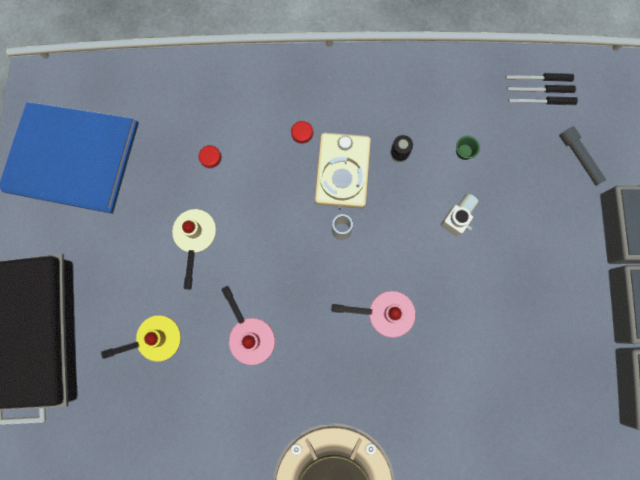

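```bash
python3 - <<'E'
from h import *
im=cv2.imread('pics/top0.png')
cv2.imwrite('pics/crop1.png',cv2.resize(im[110:300,160:480],None,fx=2.5,fy=2.5,interpolation=cv2.INTER_CUBIC))
im2=cv2.imread('pics/scene0.png')
cv2.imwrite('pics/crop2.png',cv2.resize(im2[210:370,200:500],None,fx=2.6,fy=2.6,interpolation=cv2.INTER_CUBIC))
E
```

```text
(no output)
```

View pics/crop1.png

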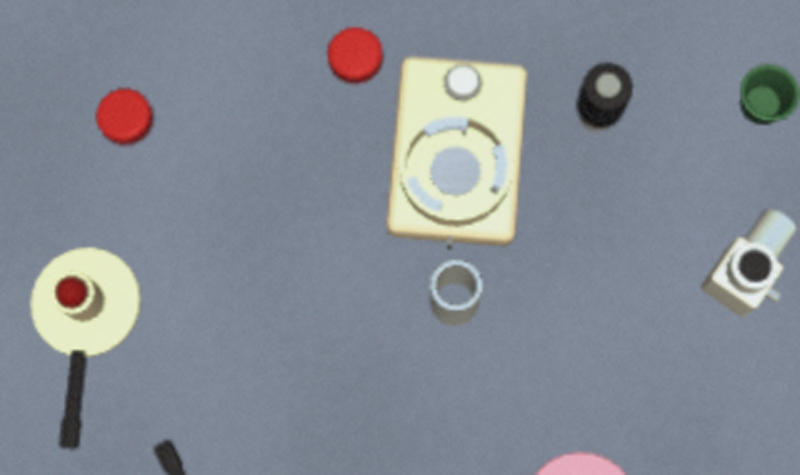

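View pics/crop2.png

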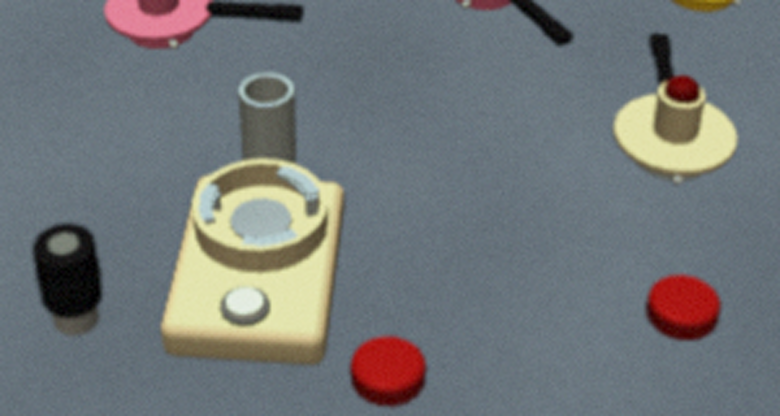

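Four candidates could be the head in the top picture: cream at (194,230), pink at (252,341), pink at (393,314) and yellow at (158,338). I choose the cream one; the crop shows cream flange, red dome and black handle pointing down, towards the robot. The tube at (342,226) stands in the home direction of the base, and the eyepiece at (402,147) stands on its -y side. Next I measure.

```bash
cat > meas.py <<'E'
from h import *
def circfit(P):
    P=np.array(P); A=np.c_[2*P[:,:2],np.ones(len(P))]; b=(P[:,:2]**2).sum(1)
    s=np.linalg.lstsq(A,b,rcond=None)[0]; return s[:2],np.sqrt(s[2]+s[:2]@s[:2])
def big(m,box):
    x0,y0,x1,y1=box; k=np.zeros_like(m); k[y0:y1,x0:x1]=m[y0:y1,x0:x1]
    c,_=cv2.findContours(k,cv2.RETR_EXTERNAL,cv2.CHAIN_APPROX_NONE); return max(c,key=cv2.contourArea)
E
python3 - <<'E'
from meas import *
im=cv2.imread('pics/top0.png'); hsv=cv2.cvtColor(im,cv2.COLOR_BGR2HSV)
cream=cv2.inRange(hsv,(20,30,120),(36,140,255))
# head
c=big(cream,(160,200,225,260)); h=cv2.convexHull(c)[:,0]
P=[onz('top',u,v,.025) for u,v in h]; ctr,r=circfit(P); print('head',ctr,r)
dark=cv2.inRange(im,(0,0,0),(55,55,55))
c=big(dark,(175,245,205,295)); pts=c[:,0]
P=np.array([onz('top',u,v,.029)[:2] for u,v in pts]); 
rect=cv2.minAreaRect((P*1000).astype(np.float32)); print(rect)
d=P.mean(0)-ctr; print('handle dir',np.degrees(np.arctan2(d[1],d[0])), np.linalg.norm(P-ctr,axis=1).max())
l=cv2.fitLine((P*1000).astype(np.float32),cv2.DIST_L2,0,.01,.01).ravel(); print('line',np.degrees(np.arctan2(l[1],l[0])))
# neck top
red=cv2.inRange(hsv,(0,120,50),(10,255,255))|cv2.inRange(hsv,(170,120,50),(180,255,255))
c=big(red,(170,210,210,245)); m=cv2.moments(c); u,v=m['m10']/m['m00'],m['m01']/m['m00'];print('dome',u,v,onz('top',u,v,.066))
# base
c=big(cream,(305,120,380,215)); P=np.array([onz('top',u,v,.030)[:2] for u,v in c[:,0]])
rect=cv2.minAreaRect((P*1000).astype(np.float32)); print('slab',rect, cv2.boxPoints(rect))
# tube rim, scene+top
for n,f in(('top',im),('scene',cv2.imread('pics/scene0.png'))):
    hh=cv2.cvtColor(f,cv2.COLOR_BGR2HSV)
E
```

```text
head [0.51509142 0.29071526] 0.04649308641610992
((431.73199462890625, 296.6553649902344), (13.02902889251709, 77.41268920898438), 87.56240844726562)
handle dir 176.3816053831334 0.1222475861886702
line -4.0396175
dome 188.18360071301245 226.44028520499106 [0.51501027 0.29073308 0.066     ]
slab ((643.3656005859375, -25.35877227783203), (108.80131530761719, 161.90768432617188), 84.63200378417969) [[557.6775   -71.94743 ]
 [718.8751   -87.09425 ]
 [729.0537    21.229889]
 [567.8561    36.37671 ]]
```

```bash
python3 - <<'E'
from meas import *
im=cv2.imread('pics/top0.png'); a=cv2.resize(im[125:245,300:420],None,fx=5,fy=5,interpolation=cv2.INTER_CUBIC)
im2=cv2.imread('pics/scene0.png'); b=cv2.resize(im2[230:350,255:340],None,fx=5,fy=5,interpolation=cv2.INTER_CUBIC)
cv2.imwrite('pics/c3.png',a); cv2.imwrite('pics/c4.png',b)
yaw=np.radians(-5.4)
for o in [(0.6185,-.023)]:
  for n,src,x0,y0 in(('top',a,300,125),('scene',b,255,230)):
    g=src.copy()
    B=lambda x,y,z:(o[0]+x*np.cos(yaw)-y*np.sin(yaw),o[1]+x*np.sin(yaw)+y*np.cos(yaw),z)
    for P in [[B(.047*np.cos(t),.047*np.sin(t),.0515) for t in np.linspace(0,6.28,60)],[B(-.055,-.055,.03),B(.105,-.055,.03),B(.105,.055,.03),B(-.055,.055,.03),B(-.055,-.055,.03)],[B(.081+.011*np.cos(t),.011*np.sin(t),.038) for t in np.linspace(0,6.28,30)]]:
        q=np.array([(proj(n,p)-(x0,y0)+.5)*5-.5 for p in P]); cv2.polylines(g,[q.astype(np.int32)],0,(0,0,255),1)
    cv2.imwrite(f'pics/ov_{n}.png',g)
E
```

```text
(no output)
```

View pics/ov_top.png

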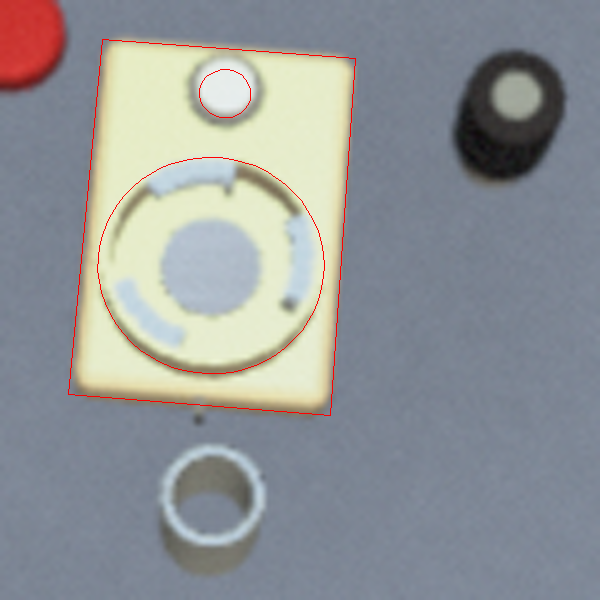

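View pics/ov_scene.png

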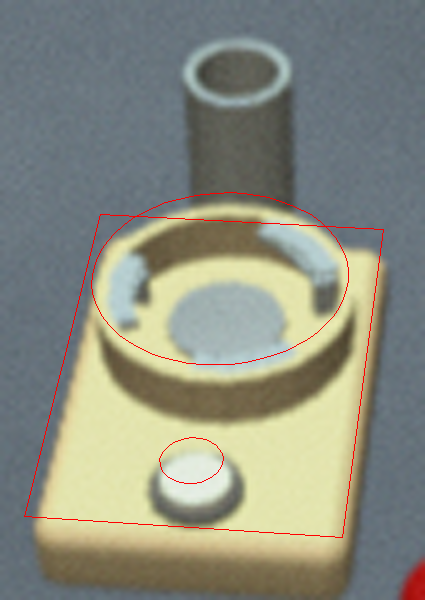

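```bash
python3 - <<'E'
from meas import *
def tri(a,b):
    o1,r1=ray('top',*a);o2,r2=ray('scene',*b)
    A=np.c_[r1,-r2]; s=np.linalg.lstsq(A,o2-o1,rcond=None)[0]; p,q=o1+s[0]*r1,o2+s[1]*r2
    return (p+q)/2,np.linalg.norm(p-q)
ims={n:cv2.imread(f'pics/{n}0.png') for n in('top','scene')}
def cen(n,box):
    h=cv2.cvtColor(ims[n],cv2.COLOR_BGR2HSV); m=cv2.inRange(h,(0,120,60),(10,255,255))|cv2.inRange(h,(170,120,60),(180,255,255))
    c=big(m,box); (u,v),_,_=cv2.fitEllipse(c); return u,v
# domes
print('dome',tri(cen('top',(170,210,210,245)),cen('scene',(445,230,480,250))),cen('scene',(445,230,480,250)))
print('cap1',[onz(n,*cen(n,b),.009)[:2] for n,b in(('top',(285,115,320,148)),('scene',(330,335,370,370)))])
print('cap2',[onz(n,*cen(n,b),.009)[:2] for n,b in(('top',(195,140,225,170)),('scene',(440,310,485,345)))])
print('tube rim',tri((300+214/5,125+494/5),(255+237/5,230+72/5)), onz('top',300+214/5,125+494/5,.07))
print('collar',tri((300+211/5,125+264/5),(255+224/5,230+294/5)))
print('button',tri((300+225/5,125+90/5),(255+193/5,230+478/5)))
E
```

```text
dome (array([0.51572231, 0.29295072, 0.06329158]), np.float64(0.002711631438643803)) (461.8012390136719, 243.60203552246094)
cap1 [array([0.73987132, 0.06339631]), array([0.74399821, 0.06533929])]
cap2 [array([0.68578685, 0.26808812]), array([0.68971609, 0.27037688])]
tube rim (array([ 0.51688386, -0.02104266,  0.0660753 ]), np.float64(0.004331216822550861)) [ 0.51613201 -0.02309737  0.07      ]
collar (array([ 0.62038144, -0.02263604,  0.04326124]), np.float64(0.0028985156501804958))
button (array([ 0.70236786, -0.0306167 ,  0.0316286 ]), np.float64(0.0021116433799462336))
```

```bash
cat > go.py <<'E'
import sys; from h import *
from scipy.spatial.transform import Rotation as Ro
x,y,z,yaw=map(float,sys.argv[1:5]); s=telemetry.state()
R=Ro.from_euler('xyz',s['tool_rot']); d=R.inv().apply(np.array([x,y,z])-s['position'])*1000
T=Ro.from_euler('xyz',[np.pi,0,np.radians(yaw)]); rv=np.degrees((R.inv()*T).as_rotvec())
print('t',s['time'],'pos',s['position'].round(4),'rot',np.degrees(s['tool_rot']).round(2),'F',s['ft_force'].round(1),'w',round(s['grip_width'],4))
print('shift mm',d.round(1),'len',np.linalg.norm(d).round(1),'rotvec',rv.round(2))
E
python3 go.py .516 -.022 .16 -90
```

```text
t 0.1 pos [ 0.2506 -0.5721  0.2494] rot [ 1.800e+02  1.000e-01 -6.635e+01] F [-0.6  0.3 -0.4] w 0.0853
shift mm [-397.2 -463.8   90.1] len 617.3 rotvec [2.000e-02 1.000e-01 2.365e+01]
```

send_rows(
  series=[
    {"x":-30,"y":-36,"z":0},
    {"x":-30,"y":-36,"z":0},
    {"x":-30,"y":-36,"z":0},
    {"x":-30,"y":-36,"z":0},
    {"x":-30,"y":-36,"z":0},
    {"x":-30,"y":-36,"z":0},
    {"x":-30,"y":-36,"z":0},
    {"x":-30,"y":-36,"z":0},
  ],
)

```text
validation failed for argument at $.se...
```

```bash
python3 go.py .516 -.022 .16 -90
```

```text
t 0.1 pos [ 0.2506 -0.5721  0.2494] rot [ 1.800e+02  1.000e-01 -6.635e+01] F [-0.6  0.3 -0.4] w 0.0853
shift mm [-397.2 -463.8   90.1] len 617.3 rotvec [2.000e-02 1.000e-01 2.365e+01]
```

send_rows(
  series=[
    {"x":-30,"y":-36,"z":0,"rx":0,"ry":0,"rz":0,"jaw":1},
    {"x":-30,"y":-36,"z":0,"rx":0,"ry":0,"rz":0,"jaw":1},
    {"x":-30,"y":-36,"z":0,"rx":0,"ry":0,"rz":0,"jaw":1},
    {"x":-30,"y":-36,"z":0,"rx":0,"ry":0,"rz":0,"jaw":1},
    {"x":-30,"y":-36,"z":0,"rx":0,"ry":0,"rz":0,"jaw":1},
    {"x":-30,"y":-36,"z":0,"rx":0,"ry":0,"rz":0,"jaw":1},
    {"x":-30,"y":-36,"z":0,"rx":0,"ry":0,"rz":0,"jaw":1},
    {"x":-30,"y":-36,"z":0,"rx":0,"ry":0,"rz":0,"jaw":1},
  ],
)

```text
time: 0.9
position: [0.4178, -0.2308, 0.2441]
tool_rot: [3.135, 0.007, -1.173]
ft_force: [1.4, -0.6, -1.0]
grip_width: 0.0857
```

```bash
python3 go.py .516 -.022 .16 -90
```

```text
t 0.9 pos [ 0.4178 -0.2308  0.2441] rot [179.62   0.41 -67.2 ] F [ 1.4 -0.6 -1. ] w 0.0857
shift mm [-153.8 -172.    84.1] len 245.6 rotvec [ 0.45  0.33 22.8 ]
```

send_rows(
  series=[
    {"x":-30,"y":-34,"z":10,"rx":0,"ry":0,"rz":0,"jaw":1},
    {"x":-30,"y":-34,"z":10,"rx":0,"ry":0,"rz":0,"jaw":1},
    {"x":-30,"y":-34,"z":10,"rx":0,"ry":0,"rz":0,"jaw":1},
    {"x":-30,"y":-34,"z":10,"rx":0,"ry":0,"rz":0,"jaw":1},
    {"x":-30,"y":-34,"z":0,"rx":0,"ry":0,"rz":0,"jaw":1},
    {"x":0,"y":0,"z":0,"rx":0,"ry":0,"rz":8,"jaw":1},
    {"x":0,"y":0,"z":0,"rx":0,"ry":0,"rz":8,"jaw":1},
    {"x":0,"y":0,"z":0,"rx":0,"ry":0,"rz":7,"jaw":1},
  ],
)

```text
time: 1.7
position: [0.5184, -0.0071, 0.2005]
tool_rot: [3.13, 0.007, -1.572]
ft_force: [0.1, 0.2, 0.6]
grip_width: 0.0857
```

```bash
python3 go.py .516 -.022 .16 -90; python3 -c "
from h import *
a=save('top','t1');b=save('scene','s1')
cv2.imwrite('pics/t1c.png',cv2.resize(a[100:300,240:440],None,fx=3,fy=3)); cv2.imwrite('pics/s1c.png',cv2.resize(b[180:350,220:400],None,fx=3,fy=3))"
```

```text
t 1.7 pos [ 0.5184 -0.0071  0.2005] rot [179.34   0.4  -90.08] F [0.1 0.2 0.6] w 0.0857
shift mm [15.2  2.  40.5] len 43.3 rotvec [ 0.66  0.4  -0.08]
```

View pics/t1c.png

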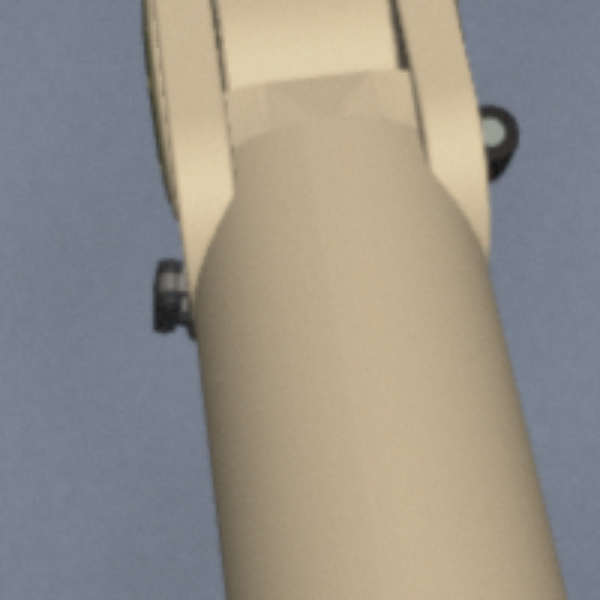

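View pics/s1c.png

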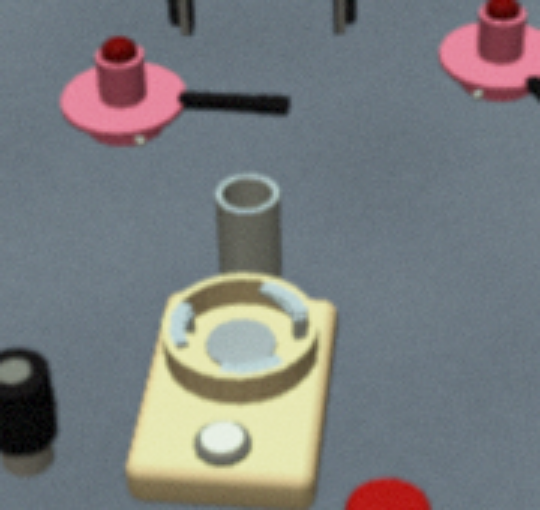

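```bash
python3 -c "
from h import *
b=cv2.imread('pics/s1.png'); cv2.imwrite('pics/s1d.png',cv2.resize(b[130:210,250:370],None,fx=6,fy=6))
s=telemetry.state();p=s['position']
for dz in(-.019,-.006):
  for dy in(-.0427,.0427): print(proj('scene',p+[0.0,dy,dz])-[250,130], (proj('scene',p+[0.0,dy,dz])-[250,130])*6)
"
```

```text
[32.7684007  65.20398972] [196.61040421 391.2239383 ]
[79.42802435 64.75366909] [476.56814612 388.52201455]
[32.36875507 59.18448468] [194.21253042 355.10690811]
[79.37848059 58.72545434] [476.27088355 352.35272604]
```

View pics/s1d.png

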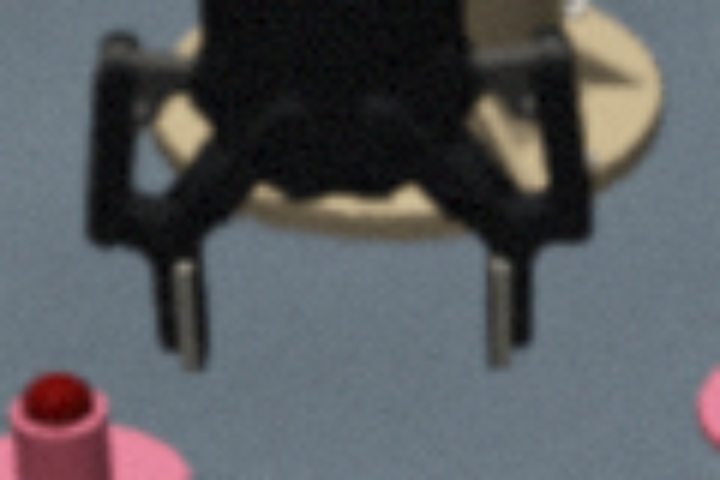

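send_rows(
  series=[
    {"x":16,"y":0,"z":40,"rx":0.6,"ry":0.4,"rz":0,"jaw":1},
    {"x":0,"y":0,"z":35,"rx":0,"ry":0,"rz":0,"jaw":1},
    {"x":0,"y":0,"z":35,"rx":0,"ry":0,"rz":0,"jaw":1},
    {"x":0,"y":0,"z":30,"rx":0,"ry":0,"rz":0,"jaw":1},
    {"x":0,"y":0,"z":10,"rx":0,"ry":0,"rz":0,"jaw":1},
  ],
)

```text
time: 2.3
position: [0.52, -0.0261, 0.0483]
tool_rot: [-3.136, -0.002, -1.551]
ft_force: [-0.4, -0.9, 0.4]
grip_width: 0.085
```

```bash
python3 go.py .518 -.024 .045 -90; python3 -c "
from h import *
b=save('scene','s2')
cv2.imwrite('pics/s2c.png',cv2.resize(b[180:350,220:400],None,fx=4,fy=4))"
```

```text
t 2.3 pos [ 0.52   -0.0261  0.0483] rot [-1.7966e+02 -1.3000e-01 -8.8860e+01] F [-0.4 -0.9  0.4] w 0.085
shift mm [-2.2  2.   3.3] len 4.4 rotvec [-0.34 -0.13  1.14]
```

View pics/s2c.png

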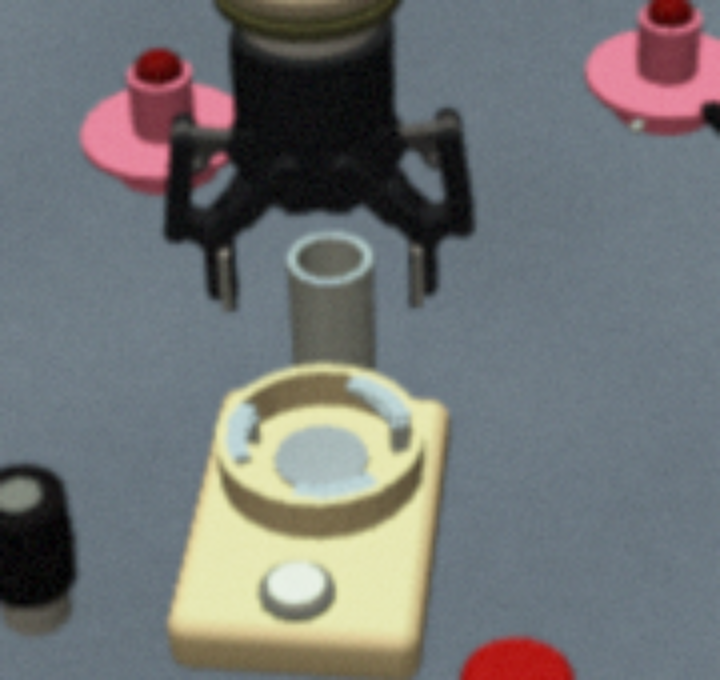

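send_rows(
  series=[
    {"x":-3,"y":0,"z":4,"rx":0,"ry":0,"rz":1,"jaw":1},
    {"x":0,"y":0,"z":0,"rx":0,"ry":0,"rz":0,"jaw":0.2},
    {"x":0,"y":0,"z":0,"rx":0,"ry":0,"rz":0,"jaw":0.2},
    {"x":0,"y":0,"z":0,"rx":0,"ry":0,"rz":0,"jaw":0.2},
    {"x":0,"y":0,"z":0,"rx":0,"ry":0,"rz":0,"jaw":0.2},
    {"x":0,"y":0,"z":0,"rx":0,"ry":0,"rz":0,"jaw":0.2},
    {"x":0,"y":0,"z":0,"rx":0,"ry":0,"rz":0,"jaw":0.2},
  ],
)

```text
time: 3.05
position: [0.5236, -0.023, 0.0496]
tool_rot: [-3.128, -0.003, -1.567]
ft_force: [0.5, -0.1, -1.0]
grip_width: 0.0412
```

```bash
python3 go.py .55 .14 .12 -90; python3 -c "
from h import *
b=save('scene','s3')
cv2.imwrite('pics/s3c.png',cv2.resize(b[180:350,220:400],None,fx=4,fy=4))"
```

```text
t 3.05 pos [ 0.5236 -0.023   0.0496] rot [-1.7921e+02 -1.7000e-01 -8.9770e+01] F [ 0.5 -0.1 -1. ] w 0.0412
shift mm [-162.7  -28.1  -70.5] len 179.6 rotvec [-0.79 -0.17  0.23]
```

View pics/s3c.png

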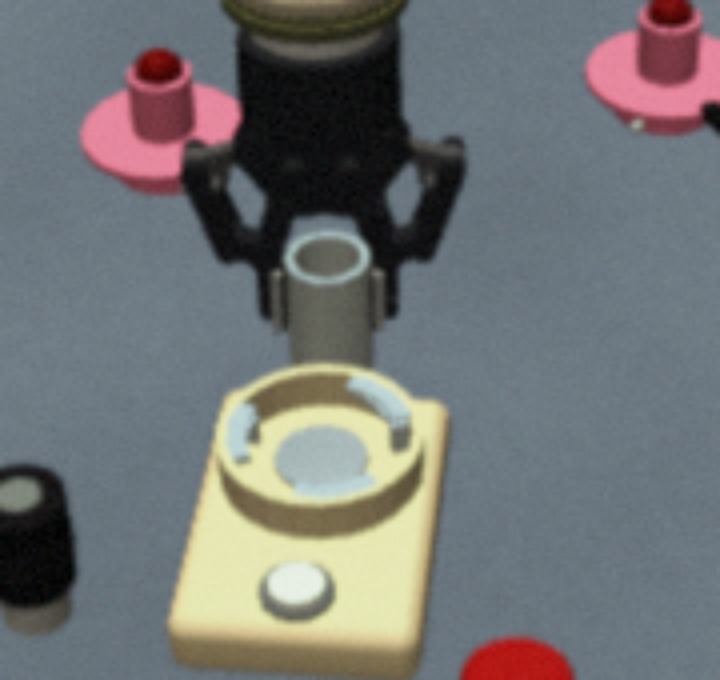

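send_rows(
  series=[
    {"x":0,"y":0,"z":-25,"rx":0,"ry":0,"rz":0,"jaw":0.2},
    {"x":0,"y":0,"z":-25,"rx":0,"ry":0,"rz":0,"jaw":0.2},
    {"x":-30,"y":0,"z":0,"rx":-0.8,"ry":0,"rz":0,"jaw":0.2},
    {"x":-35,"y":-7,"z":0,"rx":0,"ry":0,"rz":0,"jaw":0.2},
    {"x":-35,"y":-7,"z":0,"rx":0,"ry":0,"rz":0,"jaw":0.2},
    {"x":-35,"y":-7,"z":0,"rx":0,"ry":0,"rz":0,"jaw":0.2},
    {"x":-25,"y":-7,"z":0,"rx":0,"ry":0,"rz":0,"jaw":0.2},
    {"x":0,"y":0,"z":0,"rx":0,"ry":0,"rz":0,"jaw":0.2},
  ],
)

```text
time: 3.9
position: [0.5505, 0.1404, 0.0999]
tool_rot: [3.139, -0.003, -1.573]
ft_force: [0.2, 0.8, -0.7]
grip_width: 0.0415
```

```bash
python3 go.py .55 .14 .05 -90
```

```text
t 3.9 pos [0.5505 0.1404 0.0999] rot [ 1.7983e+02 -1.7000e-01 -9.0120e+01] F [ 0.2  0.8 -0.7] w 0.0415
shift mm [ 0.3  0.4 49.9] len 49.9 rotvec [ 0.17 -0.17 -0.12]
```

send_rows(
  series=[
    {"x":0,"y":0,"z":25,"rx":0,"ry":0,"rz":0,"jaw":0.2},
    {"x":0,"y":0,"z":18,"rx":0,"ry":0,"rz":0,"jaw":0.2},
    {"x":0,"y":0,"z":3,"rx":0,"ry":0,"rz":0,"jaw":0.2},
    {"x":0,"y":0,"z":2,"rx":0,"ry":0,"rz":0,"jaw":0.2},
  ],
)

```text
time: 4.3
position: [0.5506, 0.1396, 0.0509]
tool_rot: [3.139, -0.004, -1.572]
ft_force: [0.0, -0.0, -0.5]
grip_width: 0.0413
```

```bash
python3 go.py .55 .14 .05 -90
```

```text
t 4.3 pos [0.5506 0.1396 0.0509] rot [179.86  -0.21 -90.05] F [ 0.  -0.  -0.5] w 0.0413
shift mm [-0.4  0.6  0.9] len 1.1 rotvec [ 0.14 -0.21 -0.05]
```

send_rows(
  series=[
    {"x":0,"y":0,"z":1.5,"rx":0,"ry":0,"rz":0,"jaw":0.2},
    {"x":0,"y":0,"z":1,"rx":0,"ry":0,"rz":0,"jaw":0.2},
  ],
)

```text
time: 4.5
position: [0.5511, 0.1387, 0.0491]
tool_rot: [3.14, -0.004, -1.573]
ft_force: [0.7, -0.0, -0.7]
grip_width: 0.0411
```

send_rows(
  series=[
    {"x":0,"y":0,"z":1,"rx":0,"ry":0,"rz":0,"jaw":0.2},
    {"x":0,"y":0,"z":0,"rx":0,"ry":0,"rz":0,"jaw":0.2},
  ],
)

```text
time: 4.7
position: [0.5518, 0.1383, 0.0492]
tool_rot: [-3.142, -0.004, -1.574]
ft_force: [-0.5, 0.6, -1.1]
grip_width: 0.0413
```

send_rows(
  series=[
    {"x":0,"y":0,"z":0,"rx":0,"ry":0,"rz":0,"jaw":1},
    {"x":0,"y":0,"z":0,"rx":0,"ry":0,"rz":0,"jaw":1},
    {"x":0,"y":0,"z":0,"rx":0,"ry":0,"rz":0,"jaw":1},
    {"x":0,"y":0,"z":0,"rx":0,"ry":0,"rz":0,"jaw":1},
    {"x":0,"y":0,"z":-20,"rx":0,"ry":0,"rz":0,"jaw":1},
    {"x":0,"y":0,"z":-40,"rx":0,"ry":0,"rz":0,"jaw":1},
    {"x":0,"y":0,"z":-40,"rx":0,"ry":0,"rz":0,"jaw":1},
    {"x":0,"y":0,"z":-20,"rx":0,"ry":0,"rz":0,"jaw":1},
  ],
)

```text
time: 5.5
position: [0.5499, 0.1385, 0.1705]
tool_rot: [3.136, -0.005, -1.573]
ft_force: [-0.1, 0.1, 0.3]
grip_width: 0.0851
```

```bash
python3 go.py .516 .29 .15 -94; python3 -c "
from h import *
b=save('scene','s4')"
```

```text
t 5.5 pos [0.5499 0.1385 0.1705] rot [179.65  -0.26 -90.13] F [-0.1  0.1  0.3] w 0.0851
shift mm [-151.6   34.1   20. ] len 156.6 rotvec [ 0.34 -0.28  3.87]
```

View pics/s4.png

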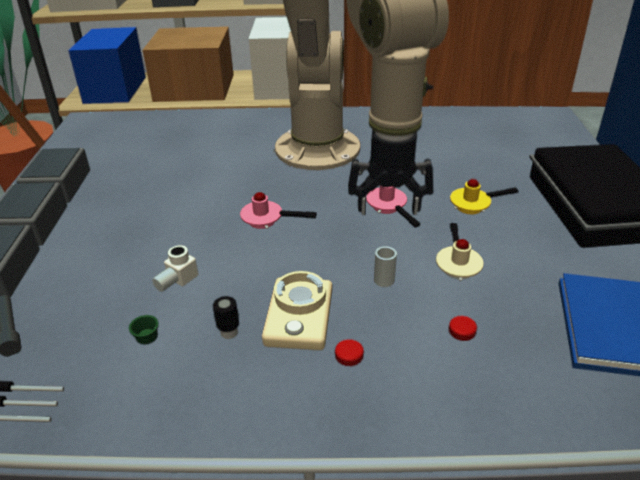

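The tube stands upright at scene (385,267). Next I work out each camera's y bias from it.

```bash
python3 - <<'E'
from h import *
b=cv2.imread('pics/s4.png'); cv2.imwrite('pics/s4c.png',cv2.resize(b[230:300,360:410],None,fx=8,fy=8,interpolation=cv2.INTER_CUBIC))
for u in (375,385,396): print(onz('scene',u,254,.07))
cv2.imwrite('pics/s4d.png',cv2.resize(b[215:290,425:500],None,fx=8,fy=8,interpolation=cv2.INTER_CUBIC))
E
```

```text
[0.55366404 0.12031757 0.07      ]
[0.55393789 0.13931289 0.07      ]
[0.55424142 0.16021811 0.07      ]
```

View pics/s4c.png

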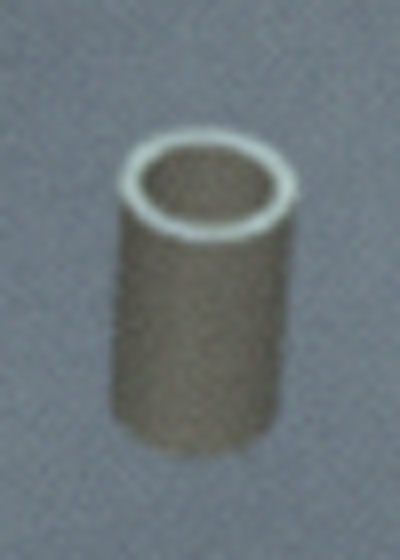

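View pics/s4d.png

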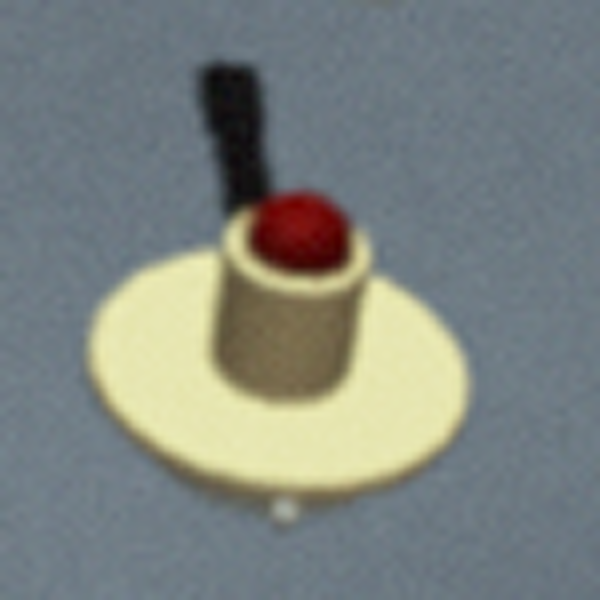

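```bash
python3 - <<'E'
from meas import *
im=cv2.imread('pics/s4.png'); hsv=cv2.cvtColor(im,cv2.COLOR_BGR2HSV)
cream=cv2.inRange(hsv,(20,30,170),(36,140,255))
def show(nm,c,z):
    e=cv2.fitEllipse(c); print(nm,e); P=[onz('scene',u,v,z)[:2] for u,v in cv2.convexHull(c)[:,0]]; print(circfit(P), np.ptp(P,axis=0))
c=big(cream,(430,240,490,285)); show('head',cv2.convexHull(c),.025)
yel=cv2.inRange(hsv,(22,200,150),(32,255,255)); show('yel',cv2.convexHull(big(yel,(440,180,500,215))),.025)
red=cv2.inRange(hsv,(0,120,60),(10,255,255))|cv2.inRange(hsv,(170,120,60),(180,255,255))
show('cap2',big(red,(440,310,485,345)),.018)
# simulated flange flat
q=np.array([proj('scene',[.517+.047*np.cos(t),.293+.047*np.sin(t),.025]) for t in np.linspace(0,6.2,80)],np.float32); print(cv2.fitEllipse(q))
E
```

```text
head ((459.64117431640625, 259.3702392578125), (32.272979736328125, 46.71289825439453), 98.8280258178711)
(array([0.51582857, 0.29531975]), np.float64(0.04884204994684323)) [0.10167522 0.09341991]
yel ((470.27520751953125, 199.27517700195312), (20.94444465637207, 39.25130844116211), 97.67782592773438)
(array([0.29830295, 0.36062654]), np.float64(0.04482720713878049)) [0.08830242 0.08994485]
cap2 ((462.51324462890625, 327.5309753417969), (23.53420066833496, 27.378751754760742), 105.08226776123047)
(array([0.69771157, 0.2672322 ]), np.float64(0.027425392846958354)) [0.05622402 0.05021556]
((458.7762145996094, 259.7012023925781), (29.070148468017578, 47.64108657836914), 99.5668716430664)
```

send_rows(
  series=[
    {"x":-38,"y":8,"z":0,"rx":0,"ry":0,"rz":1,"jaw":1},
    {"x":-38,"y":8,"z":0,"rx":0,"ry":0,"rz":1,"jaw":1},
    {"x":-38,"y":8,"z":10,"rx":0,"ry":0,"rz":1,"jaw":1},
    {"x":-30,"y":0,"z":20,"rx":0,"ry":0,"rz":1,"jaw":1},
    {"x":0,"y":0,"z":0,"rx":0,"ry":0,"rz":0,"jaw":1},
  ],
)

```text
time: 6.05
position: [0.5333, 0.2863, 0.1445]
tool_rot: [-3.137, -0.002, -1.652]
ft_force: [0.1, 0.3, -1.0]
grip_width: 0.0853
```

```bash
python3 go.py .516 .291 .052 -94; python3 -c "
from h import *
b=save('scene','s5')
cv2.imwrite('pics/s5c.png',cv2.resize(b[160:300,390:530],None,fx=4,fy=4))"
```

```text
t 6.05 pos [0.5333 0.2863 0.1445] rot [-1.7973e+02 -1.2000e-01 -9.4670e+01] F [ 0.1  0.3 -1. ] w 0.0853
shift mm [-3.5 18.  92.4] len 94.3 rotvec [-0.26 -0.13 -0.67]
```

View pics/s5c.png

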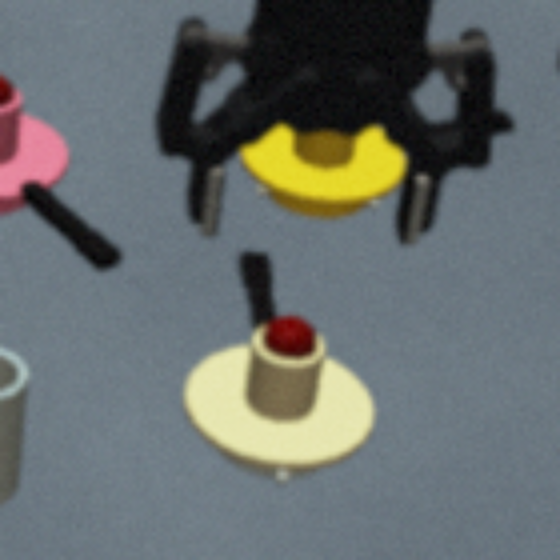

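send_rows(
  series=[
    {"x":-4,"y":18,"z":0,"rx":0,"ry":0,"rz":0,"jaw":1},
    {"x":0,"y":0,"z":40,"rx":0,"ry":0,"rz":0,"jaw":1},
    {"x":0,"y":0,"z":35,"rx":0,"ry":0,"rz":0,"jaw":1},
    {"x":0,"y":0,"z":5,"rx":0,"ry":0,"rz":0,"jaw":1},
  ],
)

```text
time: 6.5
position: [0.5208, 0.2871, 0.0674]
tool_rot: [-3.128, -0.001, -1.657]
ft_force: [0.2, 0.4, -1.1]
grip_width: 0.0855
```

```bash
python3 go.py .516 .291 .052 -94; python3 -c "
from h import *
b=save('scene','s6')
cv2.imwrite('pics/s6c.png',cv2.resize(b[180:300,390:530],None,fx=5,fy=5))"
```

```text
t 6.5 pos [0.5208 0.2871 0.0674] rot [-1.7923e+02 -7.0000e-02 -9.4930e+01] F [ 0.2  0.4 -1.1] w 0.0855
shift mm [-3.5  5.3 15.3] len 16.6 rotvec [-0.77 -0.07 -0.93]
```

View pics/s6c.png

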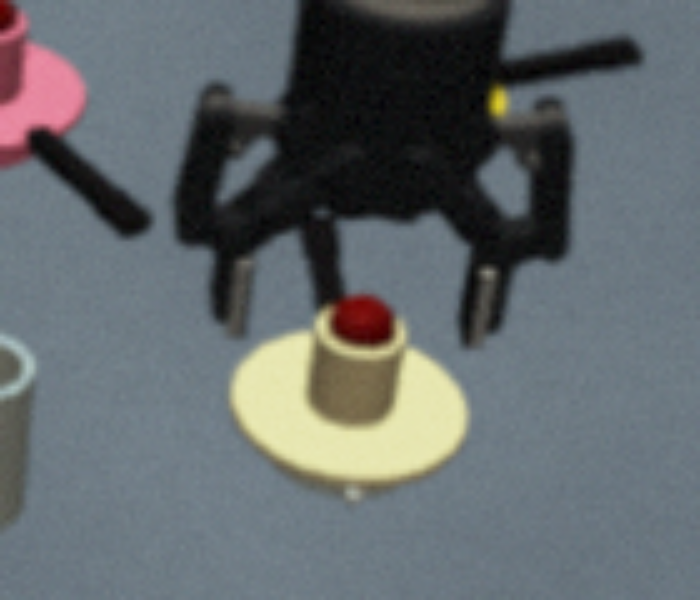

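send_rows(
  series=[
    {"x":-2,"y":5,"z":8,"rx":-0.8,"ry":0,"rz":-1,"jaw":1},
    {"x":0,"y":1,"z":8,"rx":0,"ry":0,"rz":0,"jaw":1},
  ],
)

```text
time: 6.75
position: [0.5183, 0.2894, 0.0555]
tool_rot: [-3.138, 0.001, -1.641]
ft_force: [0.0, 0.4, 0.1]
grip_width: 0.0851
```

```bash
python3 go.py .516 .291 .052 -94
```

```text
t 6.75 pos [0.5183 0.2894 0.0555] rot [-1.7977e+02  8.0000e-02 -9.4010e+01] F [0.  0.4 0.1] w 0.0851
shift mm [-1.4  2.4  3.5] len 4.5 rotvec [-0.23  0.08 -0.01]
```

send_rows(
  series=[
    {"x":-1,"y":3,"z":4,"rx":0,"ry":0,"rz":0,"jaw":1},
    {"x":0,"y":0,"z":0,"rx":0,"ry":0,"rz":0,"jaw":0.2},
    {"x":0,"y":0,"z":0,"rx":0,"ry":0,"rz":0,"jaw":0.2},
    {"x":0,"y":0,"z":0,"rx":0,"ry":0,"rz":0,"jaw":0.2},
    {"x":0,"y":0,"z":0,"rx":0,"ry":0,"rz":0,"jaw":0.2},
    {"x":0,"y":0,"z":0,"rx":0,"ry":0,"rz":0,"jaw":0.2},
    {"x":0,"y":0,"z":0,"rx":0,"ry":0,"rz":0,"jaw":0.2},
  ],
)

```text
time: 7.45
position: [0.5165, 0.2915, 0.0537]
tool_rot: [-3.134, 0.003, -1.641]
ft_force: [0.3, -0.0, -0.9]
grip_width: 0.0343
```

```bash
python3 go.py .516 .291 .052 -94; python3 -c "
from h import *
b=save('scene','s7')
cv2.imwrite('pics/s7c.png',cv2.resize(b[180:300,390:530],None,fx=5,fy=5))"
```

```text
t 7.45 pos [0.5165 0.2915 0.0537] rot [-179.58    0.2   -94.02] F [ 0.3 -0.  -0.9] w 0.0343
shift mm [0.6 0.5 1.7] len 1.9 rotvec [-0.42  0.2  -0.02]
```

View pics/s7c.png

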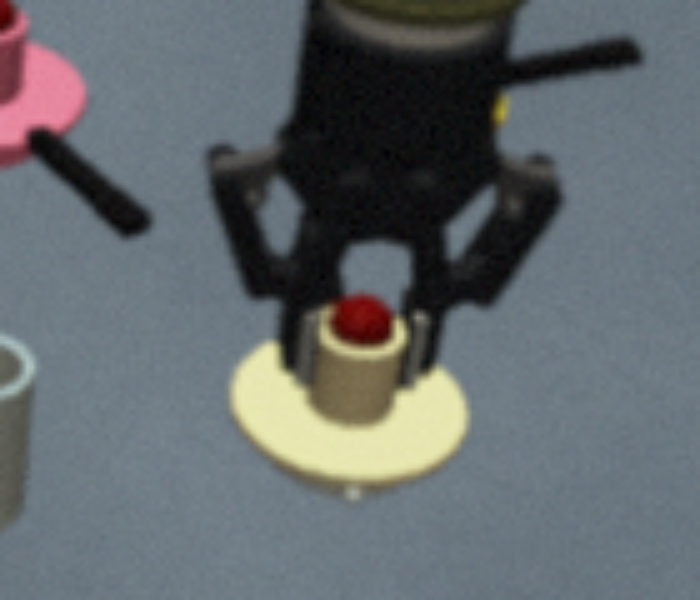

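send_rows(
  series=[
    {"x":0,"y":0,"z":-20,"rx":0,"ry":0,"rz":0,"jaw":0.2},
    {"x":0,"y":0,"z":-40,"rx":0,"ry":0,"rz":0,"jaw":0.2},
    {"x":0,"y":0,"z":-40,"rx":0,"ry":0,"rz":0,"jaw":0.2},
    {"x":0,"y":0,"z":-35,"rx":0,"ry":0,"rz":0,"jaw":0.2},
    {"x":0,"y":0,"z":0,"rx":0,"ry":0,"rz":0,"jaw":0.2},
  ],
)

```text
time: 8.0
position: [0.5135, 0.2895, 0.1899]
tool_rot: [-3.141, -0.001, -1.641]
ft_force: [-0.3, 0.7, -1.9]
grip_width: 0.0341
```

```bash
python3 go.py .6185 -.023 .19 -94; python3 -c "
from h import *
b=save('scene','s8')
print(onz('scene',255+224/5,230+294/5,.0515))
cv2.imwrite('pics/s8c.png',cv2.resize(b[120:300,390:530],None,fx=4,fy=4))"
```

```text
t 8.0 pos [0.5135 0.2895 0.1899] rot [-1.7999e+02 -6.0000e-02 -9.4010e+01] F [-0.3  0.7 -1.9] w 0.0341
shift mm [ 3.044e+02 -1.266e+02  2.000e-01] len 329.7 rotvec [-0.01 -0.06 -0.01]
[ 0.62945349 -0.02054255  0.0515    ]
```

View pics/s8c.png

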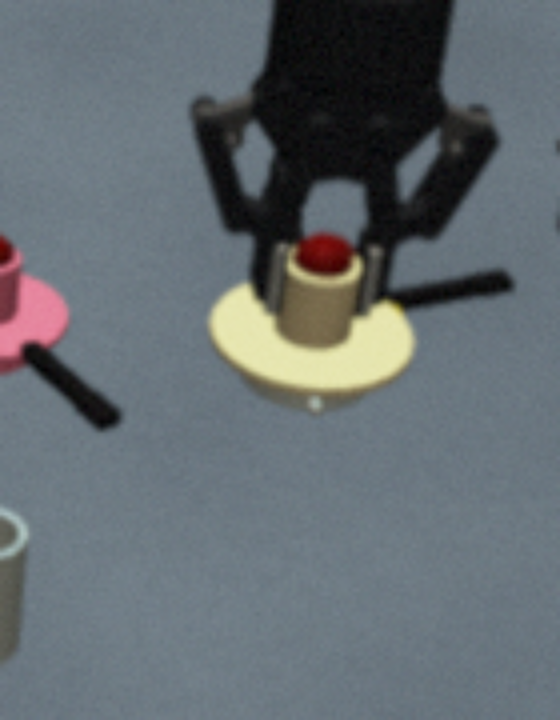

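```bash
python3 - <<'E'
from meas import *
def cap(nm,box,z,lo=150):
    im=cv2.imread(nm); hsv=cv2.cvtColor(im,cv2.COLOR_BGR2HSV); cream=cv2.inRange(hsv,(18,30,lo),(36,160,255))
    c=cv2.convexHull(big(cream,box)); P=[onz('scene',u,v,z)[:2] for u,v in c[:,0]]; print(nm,circfit(P),np.ptp(P,axis=0))
    print(cv2.fitEllipse(c))
cap('pics/s8.png',(430,185,500,222),.161,180)
cap('pics/s7.png',(430,240,500,282),.025,180)
im=save('top','t8'); cv2.imwrite('pics/t8c.png',cv2.resize(im[100:300,140:400],None,fx=3,fy=3))
E
```

```text
pics/s8.png (array([0.51548865, 0.29191076]), np.float64(0.0466660367877372)) [0.08391323 0.09273789]
((467.62347412109375, 202.67807006835938), (27.438003540039062, 50.60309982299805), 97.9769287109375)
pics/s7.png (array([0.51992844, 0.2937165 ]), np.float64(0.046112829086526363)) [0.08190273 0.09293798]
((459.4041748046875, 260.6600036621094), (28.40917205810547, 47.00297927856445), 98.92272186279297)
```

View pics/t8c.png

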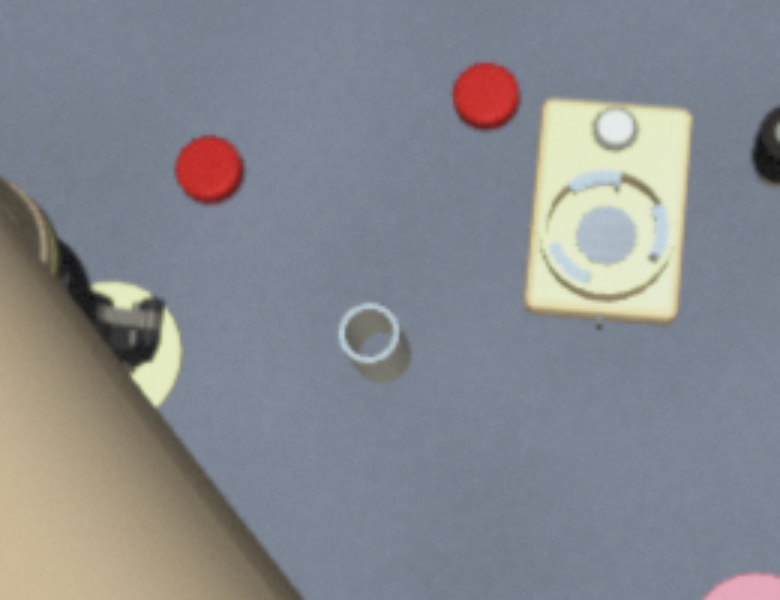

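```bash
python3 - <<'E'
from meas import *
yaw=np.radians(-5.4); ex=np.array([np.cos(yaw),np.sin(yaw)])
for n,f,box in(('top','t8',(335,130,355,155)),('scene','s8',(283,315,305,340))):
    im=cv2.imread(f'pics/{f}.png'); hsv=cv2.cvtColor(im,cv2.COLOR_BGR2HSV)
    w=cv2.inRange(hsv,(0,0,190),(180,35,255)); c=big(w,box); (u,v),ax,_=cv2.fitEllipse(c)
    p=onz(n,u,v,.038)[:2]; print(n,'button',u,v,ax,p,'origin',p-.081*ex)
im=cv2.imread('pics/s8.png'); hsv=cv2.cvtColor(im,cv2.COLOR_BGR2HSV)
g=cv2.resize(hsv[260:330,260:345,2],None,fx=8,fy=8,interpolation=cv2.INTER_CUBIC); cv2.imwrite('pics/rim.png',cv2.resize(im[260:330,260:345],None,fx=8,fy=8,interpolation=cv2.INTER_CUBIC))
im=cv2.imread('pics/t8.png'); cv2.imwrite('pics/rimt.png',cv2.resize(im[145:215,305:380],None,fx=8,fy=8,interpolation=cv2.INTER_CUBIC))
E
```

```text
top button 344.7598571777344 141.40628051757812 (10.730380058288574, 11.20302963256836) [ 0.70355093 -0.0309921 ] origin [ 0.62291041 -0.02336933]
scene button 293.5435485839844 325.3150329589844 (9.473485946655273, 13.813411712646484) [ 0.70786457 -0.02912236] origin [ 0.62722405 -0.02149958]
```

View pics/rim.png

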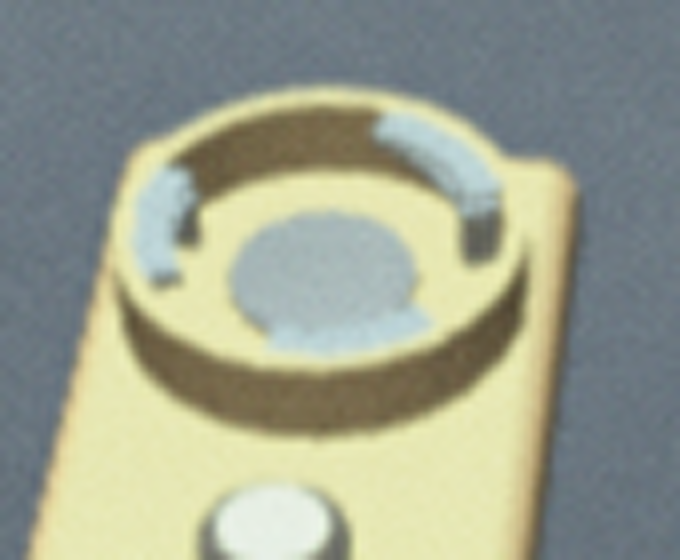

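View pics/rimt.png

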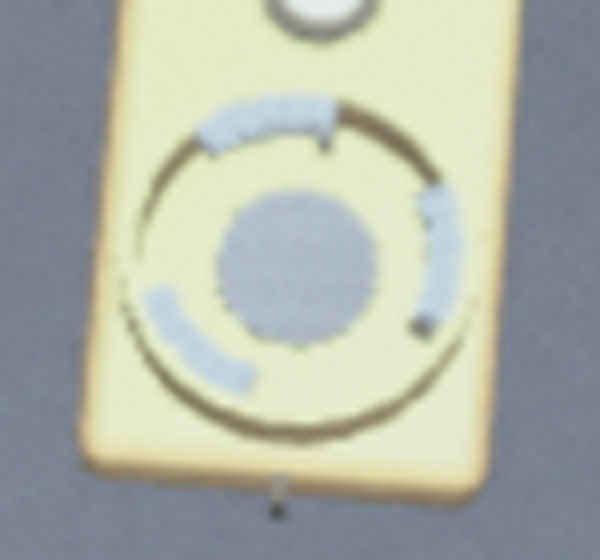

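```bash
python3 - <<'E'
from h import *
print(onz('top',342,175.8,.0515)); print(onz('scene',299.56,288.25,.0515))
for c in [(.6225,-.0235),(.6195,-.023)]:
  q=np.array([proj('top',[c[0]+.047*np.cos(t),c[1]+.047*np.sin(t),.0515]) for t in np.linspace(0,6.28,200)]); print('top',(np.array([q.min(0),q.max(0)])-[305,145]+.5)*8-.5)
for c in [(.627,-.021),(.624,-.021)]:
  q=np.array([proj('scene',[c[0]+.047*np.cos(t),c[1]+.047*np.sin(t),.0515]) for t in np.linspace(0,6.28,200)]); print('scene',(np.array([q.min(0),q.max(0)])-[260,260]+.5)*8-.5)
E
```

```text
[ 0.62219908 -0.02350142  0.0515    ]
[ 0.6279661  -0.02103118  0.0515    ]
top [[118.77740497  77.63045828]
 [480.25883746 423.51457056]]
top [[116.91912398  88.46743841]
 [478.6225191  434.80447491]]
scene [[113.30932852  92.1603163 ]
 [527.0430529  370.91047035]]
scene [[114.24364443  83.88838437]
 [527.04332408 361.38970751]]
```

send_rows(
  series=[
    {"x":40,"y":-17,"z":0,"rx":0,"ry":0,"rz":0,"jaw":0.2},
    {"x":40,"y":-17,"z":0,"rx":0,"ry":0,"rz":0,"jaw":0.2},
    {"x":40,"y":-17,"z":0,"rx":0,"ry":0,"rz":0,"jaw":0.2},
    {"x":40,"y":-17,"z":0,"rx":0,"ry":0,"rz":0,"jaw":0.2},
    {"x":40,"y":-17,"z":0,"rx":0,"ry":0,"rz":0,"jaw":0.2},
    {"x":40,"y":-17,"z":0,"rx":0,"ry":0,"rz":0,"jaw":0.2},
    {"x":40,"y":-17,"z":0,"rx":0,"ry":0,"rz":0,"jaw":0.2},
    {"x":0,"y":0,"z":0,"rx":0,"ry":0,"rz":0,"jaw":0.2},
  ],
)

```text
time: 8.9
position: [0.6051, -0.0114, 0.1651]
tool_rot: [3.107, -0.012, -1.634]
ft_force: [-0.2, -0.3, -3.6]
grip_width: 0.0344
```

```bash
python3 go.py .624 -.023 .17 -35.6
```

```text
t 8.9 pos [ 0.6051 -0.0114  0.1651] rot [178.03  -0.69 -93.63] F [-0.2 -0.3 -3.6] w 0.0344
shift mm [ 10.5 -19.4  -5.5] len 22.8 rotvec [  2.14   0.37 -58.04]
```

send_rows(
  series=[
    {"x":10,"y":-19,"z":-5,"rx":2,"ry":0,"rz":0,"jaw":0.2},
    {"x":0,"y":0,"z":0,"rx":0,"ry":0,"rz":-8.3,"jaw":0.2},
    {"x":0,"y":0,"z":0,"rx":0,"ry":0,"rz":-8.3,"jaw":0.2},
    {"x":0,"y":0,"z":0,"rx":0,"ry":0,"rz":-8.3,"jaw":0.2},
    {"x":0,"y":0,"z":0,"rx":0,"ry":0,"rz":-8.3,"jaw":0.2},
    {"x":0,"y":0,"z":0,"rx":0,"ry":0,"rz":-8.3,"jaw":0.2},
    {"x":0,"y":0,"z":0,"rx":0,"ry":0,"rz":-8.3,"jaw":0.2},
    {"x":0,"y":0,"z":0,"rx":0,"ry":0,"rz":-8,"jaw":0.2},
  ],
)

```text
time: 9.7
position: [0.6173, -0.0267, 0.1506]
tool_rot: [3.118, 0.013, -0.596]
ft_force: [-0.5, 0.3, -2.4]
grip_width: 0.0344
```

```bash
python3 go.py .624 -.023 .12 -35.6
```

```text
t 9.7 pos [ 0.6173 -0.0267  0.1506] rot [178.62   0.73 -34.12] F [-0.5  0.3 -2.4] w 0.0344
shift mm [ 3.8 -7.6 30.4] len 31.5 rotvec [1.39 0.71 1.48]
```

send_rows(
  series=[
    {"x":4,"y":-7,"z":7,"rx":1.4,"ry":0.7,"rz":1.5,"jaw":0.2},
    {"x":0,"y":0,"z":0,"rx":0,"ry":0,"rz":0,"jaw":0.2},
  ],
)

```text
time: 9.9
position: [0.6229, -0.0232, 0.1391]
tool_rot: [3.14, 0.005, -0.616]
ft_force: [-1.1, -0.4, -2.3]
grip_width: 0.0344
```

```bash
python3 go.py .624 -.023 .12 -35.6; python3 -c "
from h import *
b=save('scene','s9')
cv2.imwrite('pics/s9c.png',cv2.resize(b[200:350,220:380],None,fx=5,fy=5))"
```

```text
t 9.9 pos [ 0.6229 -0.0232  0.1391] rot [179.89   0.26 -35.3 ] F [-1.1 -0.4 -2.3] w 0.0344
shift mm [ 0.9 -0.9 19.1] len 19.1 rotvec [0.11 0.26 0.3 ]
```

View pics/s9c.png

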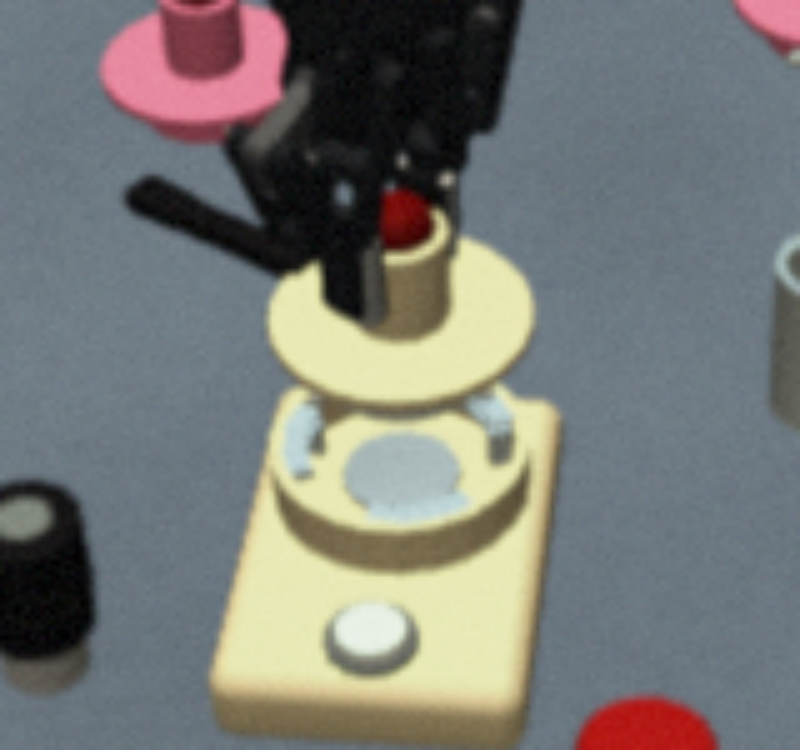

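```bash
cat > fl.py <<'E'
import sys; from meas import *
def flange(f,box,z,lo=200):
    im=cv2.imread(f); hsv=cv2.cvtColor(im,cv2.COLOR_BGR2HSV); m=cv2.inRange(hsv,(18,30,lo),(36,160,255))
    c=cv2.convexHull(big(m,box))[:,0]; P=np.array([onz('scene',u,v,z)[:2] for u,v in c]); return circfit(P),np.ptp(P,axis=0)
E
python3 - <<'E'
from fl import *
for lo in(160,190): print(flange('pics/s9.png',(265,240,335,281),.1104,lo))
im=cv2.imread('pics/s9.png');cv2.imwrite('pics/s9d.png',cv2.resize(im[240:310,260:345],None,fx=8,fy=8,interpolation=cv2.INTER_CUBIC))
for x in(.622,.625,.628):
  q=np.array([proj('scene',[x+.047*np.cos(t),-.021+.047*np.sin(t),.1104]) for t in np.linspace(0,6.28,200)]); print(x,(np.array([q.min(0),q.max(0)])-[260,240]+.5)*8-.5)
E
```

```text
((array([ 0.62537675, -0.0182397 ]), np.float64(0.046718698781688876)), array([0.0902225 , 0.09309151]))
((array([ 0.62540492, -0.01813083]), np.float64(0.045913337980546164)), array([0.08482948, 0.09016525]))
0.622 [[ 96.85531994  41.60523152]
 [524.05326409 313.85677489]]
0.625 [[ 95.84028012  49.69516711]
 [524.04567298 323.22867696]]
0.628 [[ 94.8207556   57.82208188]
 [524.03805898 332.64606801]]
```

View pics/s9d.png

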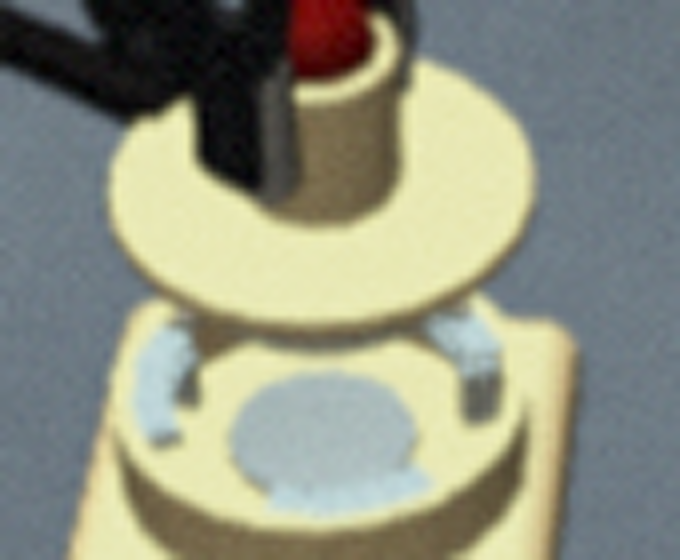

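```bash
python3 go.py .6249 -.0257 .11 -35.6
```

```text
t 9.95 pos [ 0.6227 -0.0234  0.1395] rot [179.84   0.27 -35.26] F [-1.6 -0.5 -2.5] w 0.0344
shift mm [ 3.3  0.5 29.5] len 29.7 rotvec [0.16 0.27 0.34]
```

send_rows(
  series=[
    {"x":3.3,"y":0.5,"z":10,"rx":0.2,"ry":0.3,"rz":0.3,"jaw":0.2},
    {"x":0,"y":0,"z":10,"rx":0,"ry":0,"rz":0,"jaw":0.2},
  ],
)

```text
time: 10.15
position: [0.6254, -0.026, 0.1188]
tool_rot: [-3.141, -0.002, -0.621]
ft_force: [-0.0, -0.8, -3.4]
grip_width: 0.035
```

```bash
python3 go.py .6249 -.0257 .11 -35.6; python3 - <<'E'
from fl import *
im=save('scene','s10'); z=telemetry.state()['position'][2]-.0537+.025
for lo in(160,190): print(z,flange('pics/s10.png',(265,240,335,296),z,lo))
cv2.imwrite('pics/s10d.png',cv2.resize(im[225:330,240:345],None,fx=6,fy=6,interpolation=cv2.INTER_CUBIC))
E
```

```text
t 10.15 pos [ 0.6254 -0.026   0.1188] rot [-1.7998e+02 -9.0000e-02 -3.5570e+01] F [-0.  -0.8 -3.4] w 0.035
shift mm [-0.6  0.   8.8] len 8.8 rotvec [-0.02 -0.09  0.03]
0.08822067522253751 ((array([ 0.64403328, -0.01803942]), np.float64(0.05946978387475073)), array([0.10262488, 0.10495584]))
0.08822067522253751 ((array([ 0.62462655, -0.02137385]), np.float64(0.04609754347729532)), array([0.08695413, 0.09152898]))
```

View pics/s10d.png

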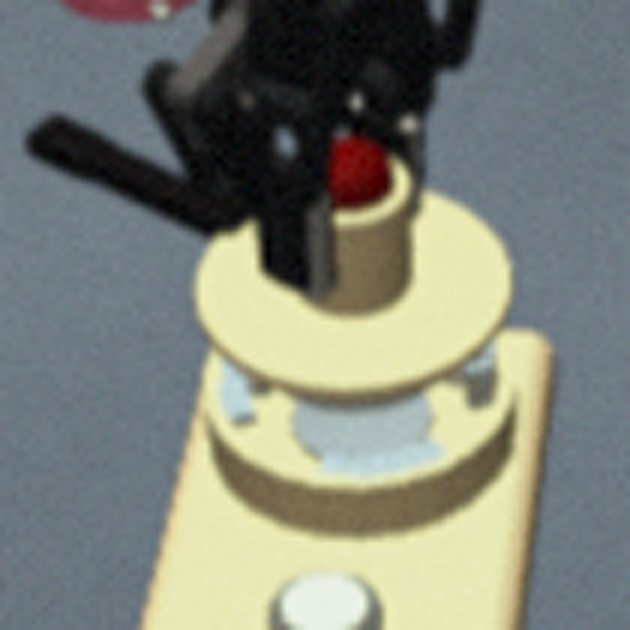

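```bash
python3 - <<'E'
from h import *
for x in(.622,.625,.628):
  q=np.array([proj('scene',[x+.047*np.cos(t),-.021+.047*np.sin(t),.0882]) for t in np.linspace(0,6.28,200)]); print(x,((np.array([q.min(0),q.max(0)])-[240,225]+.5)*6-.5).round(0).tolist())
for x in(.624,.627,.630):
  q=np.array([proj('scene',[x+.047*np.cos(t),-.021+.047*np.sin(t),.0515]) for t in np.linspace(0,6.28,200)]); print(x,((np.array([q.min(0),q.max(0)])-[240,225]+.5)*6-.5).round(0).tolist())
E
```

```text
0.622 [[198.0, 178.0], [514.0, 383.0]]
0.625 [[197.0, 184.0], [514.0, 391.0]]
0.628 [[196.0, 190.0], [514.0, 398.0]]
0.624 [[206.0, 273.0], [515.0, 481.0]]
0.627 [[205.0, 279.0], [515.0, 488.0]]
0.63 [[204.0, 285.0], [515.0, 495.0]]
```

send_rows(
  series=[
    {"x":1.0,"y":-1.0,"z":8,"rx":0,"ry":0,"rz":0,"jaw":0.2},
    {"x":0,"y":0,"z":4,"rx":0,"ry":0,"rz":0,"jaw":0.2},
  ],
)

```text
time: 10.4
position: [0.6255, -0.0255, 0.1033]
tool_rot: [3.14, 0.002, -0.62]
ft_force: [-0.2, -0.4, -2.9]
grip_width: 0.0346
```

```bash
python3 go.py .6268 -.0257 .09 -35.6
```

```text
t 10.4 pos [ 0.6255 -0.0255  0.1033] rot [ 1.799e+02  9.000e-02 -3.554e+01] F [-0.2 -0.4 -2.9] w 0.0346
shift mm [ 1.2 -0.6 13.3] len 13.4 rotvec [0.1  0.09 0.06]
```

send_rows(
  series=[
    {"x":1.0,"y":-0.6,"z":4,"rx":0,"ry":0,"rz":0,"jaw":0.2},
  ],
)

```text
time: 10.5
position: [0.6267, -0.0254, 0.0989]
tool_rot: [3.14, 0.002, -0.62]
ft_force: [0.0, -0.1, -2.8]
grip_width: 0.0344
```

send_rows(
  series=[
    {"x":0.4,"y":0,"z":4,"rx":0,"ry":0,"rz":0,"jaw":0.2},
  ],
)

```text
time: 10.6
position: [0.6271, -0.0256, 0.0945]
tool_rot: [3.14, 0.002, -0.62]
ft_force: [-0.1, -0.3, -3.0]
grip_width: 0.0344
```

```bash
python3 go.py .6268 -.0257 .09 -35.6; python3 - <<'E'
from fl import *
im=save('scene','s11')
cv2.imwrite('pics/s11d.png',cv2.resize(im[225:330,240:345],None,fx=6,fy=6,interpolation=cv2.INTER_CUBIC))
E
```

```text
t 10.6 pos [ 0.6271 -0.0256  0.0945] rot [ 1.799e+02  1.000e-01 -3.552e+01] F [-0.1 -0.3 -3. ] w 0.0344
shift mm [-0.2  0.3  4.5] len 4.5 rotvec [0.1  0.1  0.08]
```

View pics/s11d.png

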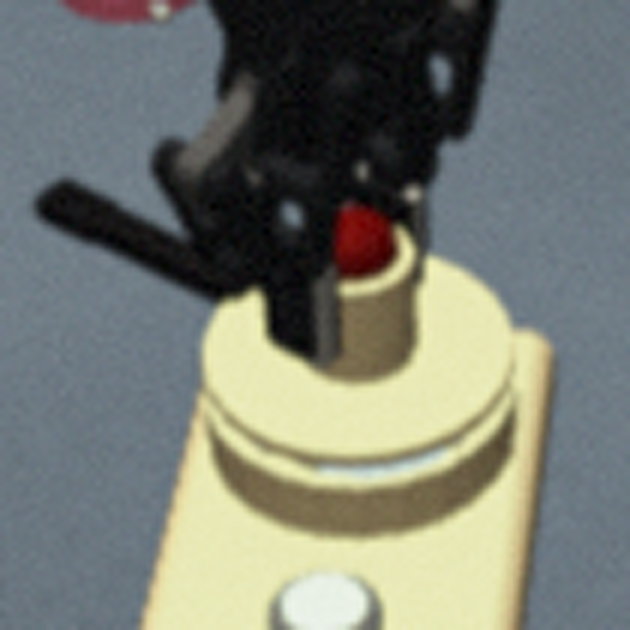

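send_rows(
  series=[
    {"x":0,"y":0,"z":2.5,"rx":0,"ry":0,"rz":0,"jaw":0.2},
  ],
)

```text
time: 10.75
position: [0.627, -0.0256, 0.0915]
tool_rot: [3.14, 0.002, -0.62]
ft_force: [0.8, 0.1, -3.0]
grip_width: 0.0344
```

send_rows(
  series=[
    {"x":0,"y":0,"z":2,"rx":0,"ry":0,"rz":0,"jaw":0.2},
  ],
)

```text
time: 10.85
position: [0.627, -0.0256, 0.0895]
tool_rot: [3.14, 0.002, -0.62]
ft_force: [-2.7, 0.2, 1.8]
grip_width: 0.0344
```

send_rows(
  series=[
    {"x":0,"y":0,"z":1.5,"rx":0,"ry":0,"rz":0,"jaw":0.2},
  ],
)

```text
time: 10.95
position: [0.627, -0.0256, 0.0885]
tool_rot: [3.14, 0.002, -0.62]
ft_force: [-4.8, -0.3, 5.3]
grip_width: 0.0346
```

send_rows(
  series=[
    {"x":-0.8,"y":0.6,"z":0,"rx":0,"ry":0,"rz":0,"jaw":0.2},
    {"x":0,"y":0,"z":0,"rx":0,"ry":0,"rz":0,"jaw":1},
    {"x":0,"y":0,"z":0,"rx":0,"ry":0,"rz":0,"jaw":1},
    {"x":0,"y":0,"z":0,"rx":0,"ry":0,"rz":0,"jaw":1},
    {"x":0,"y":0,"z":0,"rx":0,"ry":0,"rz":0,"jaw":1},
  ],
)

```text
time: 11.45
position: [0.6277, -0.0256, 0.0904]
tool_rot: [-3.141, -0.002, -0.62]
ft_force: [0.4, 0.2, -0.3]
grip_width: 0.0854
```

send_rows(
  series=[
    {"x":0,"y":0,"z":-20,"rx":0,"ry":0,"rz":0,"jaw":1},
    {"x":0,"y":0,"z":-40,"rx":0,"ry":0,"rz":0,"jaw":1},
    {"x":0,"y":0,"z":-40,"rx":0,"ry":0,"rz":0,"jaw":1},
  ],
)

```text
time: 11.75
position: [0.6236, -0.0259, 0.1855]
tool_rot: [3.135, 0.01, -0.62]
ft_force: [0.7, -0.5, 0.3]
grip_width: 0.085
```

```bash
python3 go.py .5 -.12 .19 -35.6; python3 - <<'E'
from fl import *
im=save('scene','s12')
cv2.imwrite('pics/s12d.png',cv2.resize(im[215:350,220:345],None,fx=5,fy=5,interpolation=cv2.INTER_CUBIC))
E
```

```text
t 11.75 pos [ 0.6236 -0.0259  0.1855] rot [179.63   0.55 -35.51] F [ 0.7 -0.5  0.3] w 0.085
shift mm [-46.  148.4  -3.1] len 155.4 rotvec [0.37 0.55 0.09]
```

View pics/s12d.png

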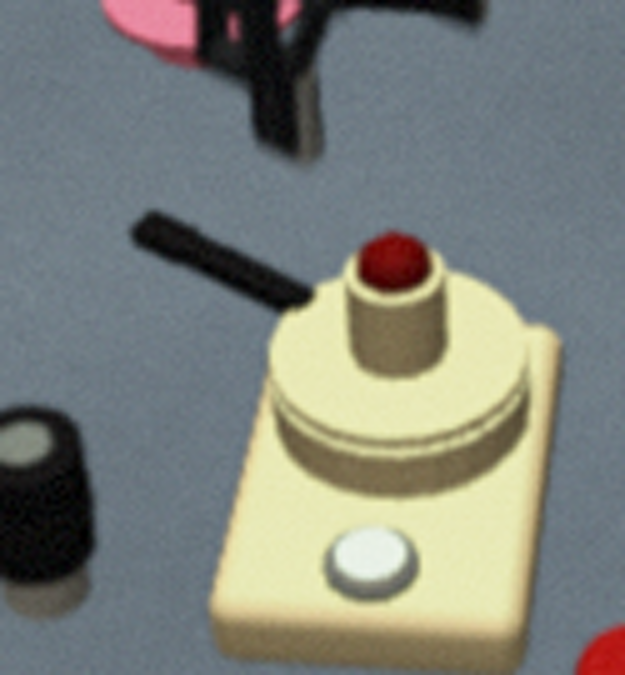

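The head sits in the collar: thin even gap under the flange in the crop at (400,440), with the handle at about (220,265) pointing to entry. Next I go behind the handle and close the fingers.

```bash
python3 go.py .5985 -.1319 .185 54.6; python3 - <<'E'
from h import *
p=onz('scene',250,260.6,.062); print(p); C=np.array([.6267+.0005,-.0231+.0023]); d=p[:2]-C; print(np.linalg.norm(d),np.degrees(np.arctan2(d[1],d[0])))
print('eyepiece top',onz('top',402,145,.072))
E
```

```text
t 11.8 pos [ 0.6265 -0.0255  0.1934] rot [ 1.7995e+02  7.0000e-02 -3.5520e+01] F [2.8 0.6 5.4] w 0.0854
shift mm [ 39.  102.9   8.5] len 110.3 rotvec [-2.000e-02  1.000e-01 -9.012e+01]
[ 0.56047125 -0.11737354  0.062     ]
0.11738472628100355 -124.64304146221171
eyepiece top [ 0.68106315 -0.14798385  0.072     ]
```

send_rows(
  series=[
    {"x":13,"y":34,"z":0,"rx":0,"ry":0,"rz":0,"jaw":0},
    {"x":13,"y":34,"z":0,"rx":0,"ry":0,"rz":0,"jaw":0},
    {"x":13,"y":34,"z":0,"rx":0,"ry":0,"rz":0,"jaw":0},
    {"x":0,"y":0,"z":0,"rx":0,"ry":0,"rz":-8.5,"jaw":0},
    {"x":0,"y":0,"z":0,"rx":0,"ry":0,"rz":-8.5,"jaw":0},
    {"x":0,"y":0,"z":0,"rx":0,"ry":0,"rz":-8.5,"jaw":0},
    {"x":0,"y":0,"z":0,"rx":0,"ry":0,"rz":-8.5,"jaw":0},
    {"x":0,"y":0,"z":0,"rx":0,"ry":0,"rz":-8.5,"jaw":0},
  ],
)

```text
time: 12.6
position: [0.6002, -0.1352, 0.1967]
tool_rot: [3.139, -0.007, 0.138]
ft_force: [0.2, 0.6, 0.2]
grip_width: -0.0
```

send_rows(
  series=[
    {"x":0,"y":0,"z":0,"rx":0,"ry":0,"rz":-8.5,"jaw":0},
    {"x":0,"y":0,"z":0,"rx":0,"ry":0,"rz":-8.5,"jaw":0},
    {"x":0,"y":0,"z":0,"rx":0,"ry":0,"rz":-8.5,"jaw":0},
    {"x":0,"y":0,"z":0,"rx":0,"ry":0,"rz":-8.5,"jaw":0},
    {"x":0,"y":0,"z":0,"rx":0,"ry":0,"rz":-8.5,"jaw":0},
    {"x":0,"y":0,"z":0,"rx":0,"ry":0,"rz":-5,"jaw":0},
  ],
)

```text
time: 13.2
position: [0.6002, -0.1355, 0.1955]
tool_rot: [3.135, -0.003, 0.981]
ft_force: [0.4, 0.3, 0.5]
grip_width: 0.0
```

```bash
python3 go.py .5985 -.1319 .11 54.6
```

```text
t 13.2 pos [ 0.6002 -0.1355  0.1955] rot [ 1.796e+02 -1.500e-01  5.621e+01] F [0.4 0.3 0.5] w 0.0
shift mm [ 1.8 -4.  85.4] len 85.6 rotvec [ 0.4  -0.16  1.61]
```

send_rows(
  series=[
    {"x":1,"y":-6,"z":0,"rx":0,"ry":0,"rz":1.6,"jaw":0},
    {"x":0,"y":0,"z":40,"rx":0,"ry":0,"rz":0,"jaw":0},
    {"x":0,"y":0,"z":40,"rx":0,"ry":0,"rz":0,"jaw":0},
    {"x":0,"y":0,"z":25,"rx":0,"ry":0,"rz":0,"jaw":0},
  ],
)

```text
time: 13.6
position: [0.5993, -0.1306, 0.0921]
tool_rot: [3.126, -0.008, 0.939]
ft_force: [0.1, -0.4, -0.4]
grip_width: -0.0
```

```bash
python3 go.py .5985 -.1319 .066 54.6; python3 - <<'E'
from fl import *
im=save('scene','s13')
cv2.imwrite('pics/s13d.png',cv2.resize(im[195:350,200:345],None,fx=5,fy=5,interpolation=cv2.INTER_CUBIC))
E
```

```text
t 13.6 pos [ 0.5993 -0.1306  0.0921] rot [179.11  -0.45  53.8 ] F [ 0.1 -0.4 -0.4] w -0.0
shift mm [-1.7 -0.2 26.1] len 26.1 rotvec [ 0.89 -0.44 -0.8 ]
```

View pics/s13d.png

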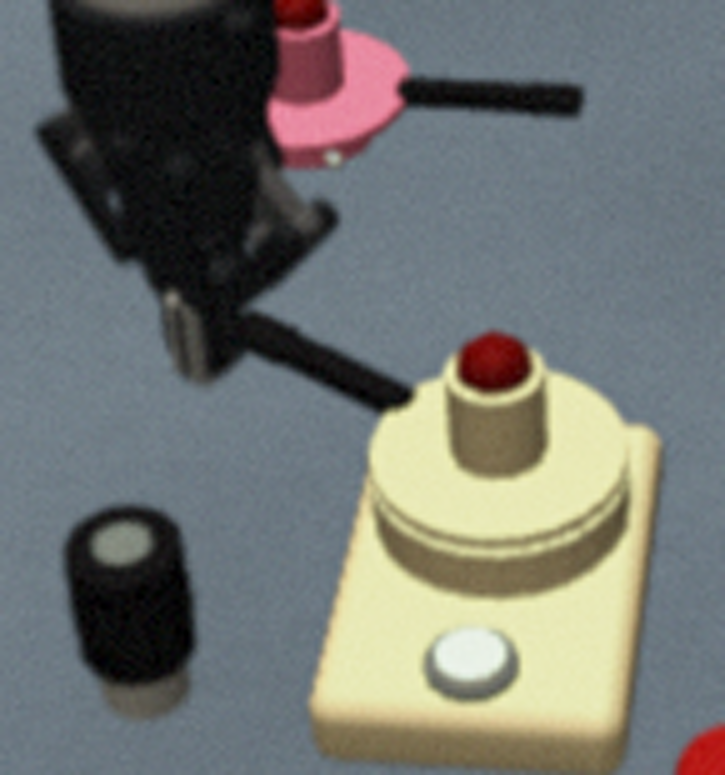

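send_rows(
  series=[
    {"x":0,"y":0,"z":13,"rx":0.9,"ry":-0.4,"rz":-0.8,"jaw":0},
    {"x":0,"y":0,"z":13,"rx":0,"ry":0,"rz":0,"jaw":0},
    {"x":0,"y":-7,"z":0,"rx":0,"ry":0,"rz":0,"jaw":0},
    {"x":0,"y":-6,"z":0,"rx":0,"ry":0,"rz":0,"jaw":0},
  ],
)

```text
time: 14.05
position: [0.5857, -0.1218, 0.0616]
tool_rot: [-3.135, 0.001, 0.943]
ft_force: [-0.7, 0.2, 0.1]
grip_width: 0.0002
```

```bash
cat > rel.py <<'E'
from h import *
s=telemetry.state(); C=np.array([.6265,-.0231]); v=C-s['position'][:2]; y=s['tool_rot'][2]
print('t',s['time'],'pos',s['position'].round(4),'rot',np.degrees(s['tool_rot']).round(1),'F',s['ft_force'].round(1)); print('C in tool: x %.1f y %.1f'%(1000*(v@[np.cos(y),np.sin(y)]),1000*(v@[np.sin(y),-np.cos(y)])), 'Ftan(tool y) %.1f'%(s['ft_force'][:2]@[np.sin(y),-np.cos(y)]))
E
python3 rel.py
```

```text
t 14.05 pos [ 0.5857 -0.1218  0.0616] rot [-1.796e+02  1.000e-01  5.400e+01] F [-0.7  0.2  0.1]
C in tool: x 103.9 y -25.0 Ftan(tool y) -0.7
```

send_rows(
  series=[
    {"x":0,"y":-5,"z":-1,"rx":0,"ry":0,"rz":0,"jaw":0},
    {"x":-1,"y":-7,"z":0,"rx":0,"ry":0,"rz":4,"jaw":0},
    {"x":-1,"y":-7,"z":0,"rx":0,"ry":0,"rz":4,"jaw":0},
  ],
)

```text
time: 14.35
position: [0.5693, -0.1106, 0.066]
tool_rot: [-3.14, -0.0, 0.798]
ft_force: [-0.1, -0.2, -0.6]
grip_width: -0.0
```

```bash
python3 rel.py
```

```text
t 14.35 pos [ 0.5693 -0.1106  0.066 ] rot [-179.9   -0.    45.7] F [-0.1 -0.2 -0.6]
C in tool: x 102.6 y -20.1 Ftan(tool y) 0.1
```

```bash
python3 - <<'E'
from fl import *
im=save('scene','s14')
cv2.imwrite('pics/s14d.png',cv2.resize(im[195:350,200:345],None,fx=5,fy=5,interpolation=cv2.INTER_CUBIC))
E
```

```text
(no output)
```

View pics/s14d.png

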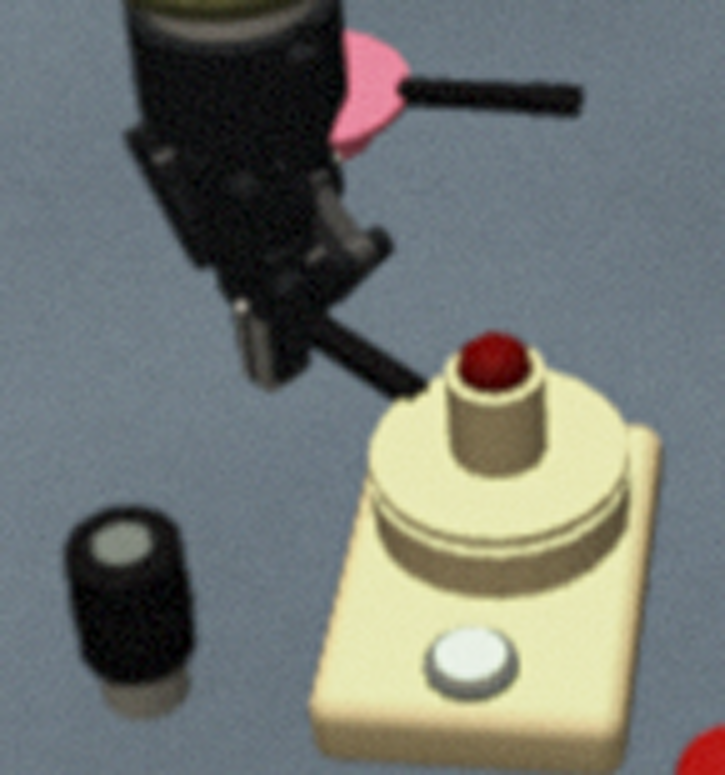

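send_rows(
  series=[
    {"x":-1,"y":-7.4,"z":1,"rx":0,"ry":0,"rz":4,"jaw":0},
    {"x":-1,"y":-7.4,"z":0,"rx":0,"ry":0,"rz":4,"jaw":0},
    {"x":-1,"y":-7.4,"z":0,"rx":0,"ry":0,"rz":4,"jaw":0},
    {"x":-1,"y":-7.4,"z":0,"rx":0,"ry":0,"rz":4,"jaw":0},
  ],
)

```text
time: 14.8
position: [0.5477, -0.0894, 0.0695]
tool_rot: [3.138, -0.004, 0.509]
ft_force: [-0.3, 0.4, 0.5]
grip_width: 0.0003
```

```bash
python3 rel.py
```

```text
t 14.8 pos [ 0.5477 -0.0894  0.0695] rot [179.8  -0.2  29.2] F [-0.3  0.4  0.5]
C in tool: x 101.1 y -19.4 Ftan(tool y) -0.5
```

send_rows(
  series=[
    {"x":-1.5,"y":-7.4,"z":3,"rx":0,"ry":0,"rz":4,"jaw":0},
    {"x":-1.5,"y":-7.4,"z":2,"rx":0,"ry":0,"rz":4,"jaw":0},
    {"x":-1.5,"y":-7.4,"z":1,"rx":0,"ry":0,"rz":4,"jaw":0},
  ],
)

```text
time: 15.1
position: [0.5354, -0.0716, 0.0669]
tool_rot: [3.133, -0.01, 0.294]
ft_force: [1.4, -2.3, -0.4]
grip_width: -0.0001
```

```bash
python3 rel.py; python3 - <<'E'
from fl import *
im=save('scene','s15')
cv2.imwrite('pics/s15d.png',cv2.resize(im[195:350,200:345],None,fx=5,fy=5,interpolation=cv2.INTER_CUBIC))
E
```

```text
t 15.1 pos [ 0.5354 -0.0716  0.0669] rot [179.5  -0.6  16.8] F [ 1.4 -2.3 -0.4]
C in tool: x 101.3 y -20.1 Ftan(tool y) 2.6
```

View pics/s15d.png

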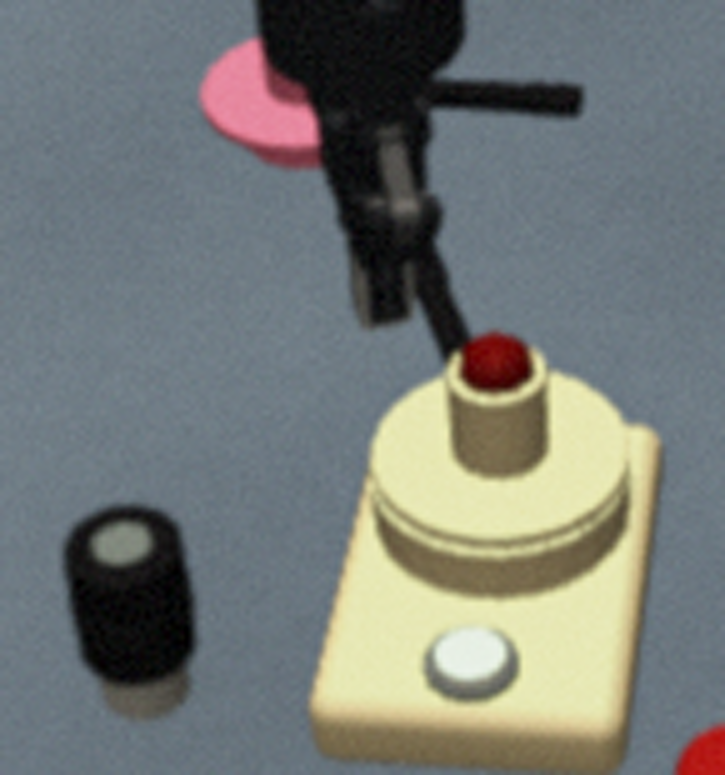

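send_rows(
  series=[
    {"x":-1.5,"y":-8,"z":2,"rx":0,"ry":0,"rz":4,"jaw":0},
    {"x":-1.5,"y":-8,"z":1,"rx":0,"ry":0,"rz":4,"jaw":0},
    {"x":-1.5,"y":-8,"z":1,"rx":0,"ry":0,"rz":4,"jaw":0},
  ],
)

```text
time: 15.45
position: [0.5273, -0.0512, 0.0658]
tool_rot: [3.13, -0.017, 0.078]
ft_force: [0.1, -3.6, 1.3]
grip_width: 0.0001
```

```bash
python3 rel.py
```

```text
t 15.45 pos [ 0.5273 -0.0512  0.0658] rot [179.4  -1.    4.5] F [ 0.1 -3.6  1.3]
C in tool: x 101.1 y -20.2 Ftan(tool y) 3.6
```

send_rows(
  series=[
    {"x":-1.5,"y":-8,"z":1,"rx":0,"ry":1,"rz":4,"jaw":0},
    {"x":-1.5,"y":-8,"z":1,"rx":0,"ry":0,"rz":4,"jaw":0},
  ],
)

```text
time: 15.65
position: [0.5244, -0.0375, 0.0654]
tool_rot: [3.131, -0.039, -0.064]
ft_force: [-1.5, -4.0, 3.4]
grip_width: 0.0003
```

```bash
python3 rel.py
```

```text
t 15.65 pos [ 0.5244 -0.0375  0.0654] rot [179.4  -2.2  -3.7] F [-1.5 -4.   3.4]
C in tool: x 101.0 y -20.9 Ftan(tool y) 4.1
```

send_rows(
  series=[
    {"x":0,"y":-5,"z":0.5,"rx":0,"ry":0,"rz":2,"jaw":0},
  ],
)

```text
time: 15.75
position: [0.5243, -0.0333, 0.0656]
tool_rot: [3.13, -0.04, -0.1]
ft_force: [-5.5, -4.8, 2.5]
grip_width: -0.0001
```

```bash
python3 rel.py
```

```text
t 15.75 pos [ 0.5243 -0.0333  0.0656] rot [179.4  -2.3  -5.7] F [-5.5 -4.8  2.5]
C in tool: x 100.7 y -20.3 Ftan(tool y) 5.3
```

send_rows(
  series=[
    {"x":0,"y":-4,"z":0,"rx":0,"ry":0,"rz":0,"jaw":0},
  ],
)

```text
time: 15.85
position: [0.524, -0.0314, 0.066]
tool_rot: [3.127, -0.039, -0.1]
ft_force: [-2.9, -9.9, -1.6]
grip_width: 0.0
```

send_rows(
  series=[
    {"x":0,"y":-4,"z":0,"rx":0,"ry":0,"rz":0,"jaw":0},
  ],
)

```text
time: 15.95
position: [0.5239, -0.0308, 0.0663]
tool_rot: [3.122, -0.039, -0.1]
ft_force: [-0.2, -13.6, -2.0]
grip_width: -0.0001
```

```bash
python3 rel.py; python3 - <<'E'
from fl import *
im=save('scene','s16')
cv2.imwrite('pics/s16d.png',cv2.resize(im[195:350,200:345],None,fx=5,fy=5,interpolation=cv2.INTER_CUBIC))
E
```

```text
t 15.95 pos [ 0.5239 -0.0308  0.0663] rot [178.9  -2.2  -5.7] F [ -0.2 -13.6  -2. ]
C in tool: x 101.3 y -17.9 Ftan(tool y) 13.6
```

View pics/s16d.png

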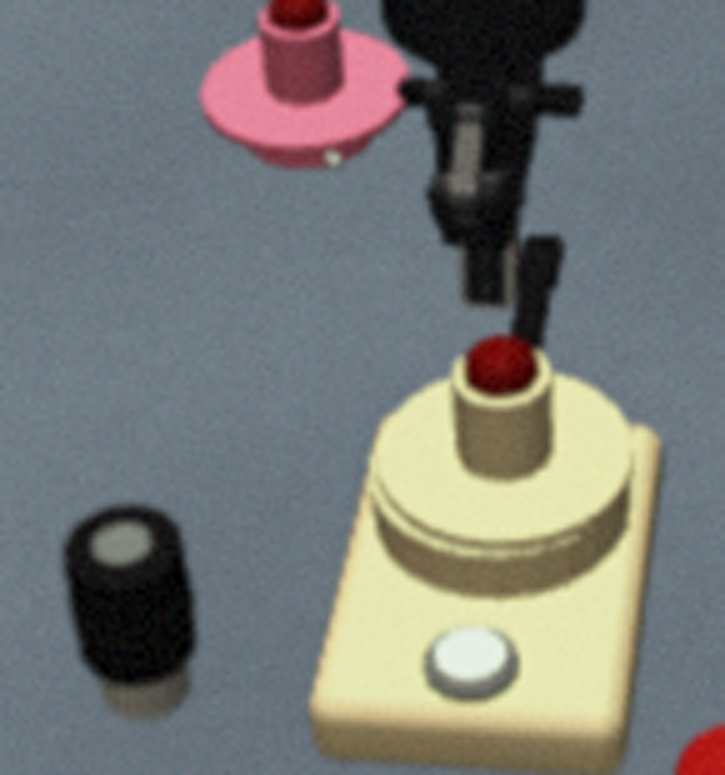

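send_rows(
  series=[
    {"x":0,"y":10,"z":0,"rx":0,"ry":0,"rz":0,"jaw":0},
    {"x":0,"y":20,"z":0,"rx":0,"ry":0,"rz":0,"jaw":0},
    {"x":0,"y":10,"z":-30,"rx":0,"ry":0,"rz":0,"jaw":0},
    {"x":0,"y":30,"z":-30,"rx":0,"ry":0,"rz":0,"jaw":0},
    {"x":0,"y":40,"z":-30,"rx":0,"ry":0,"rz":0,"jaw":0},
    {"x":0,"y":40,"z":-20,"rx":0,"ry":0,"rz":0,"jaw":0},
    {"x":0,"y":40,"z":0,"rx":0,"ry":0,"rz":0,"jaw":0},
    {"x":0,"y":40,"z":0,"rx":0,"ry":0,"rz":0,"jaw":0},
  ],
)

```text
time: 16.8
position: [0.5014, -0.26, 0.1913]
tool_rot: [3.12, -0.047, -0.068]
ft_force: [0.7, -1.2, -1.2]
grip_width: -0.0001
```

```bash
python3 rel.py; python3 - <<'E'
from fl import *
im=save('scene','s17')
cv2.imwrite('pics/s17d.png',cv2.resize(im[205:340,200:410],None,fx=3.8,fy=3.8,interpolation=cv2.INTER_CUBIC))
im=save('top','t17')
cv2.imwrite('pics/t17d.png',cv2.resize(im[100:280,260:460],None,fx=3.3,fy=3.3,interpolation=cv2.INTER_CUBIC))
E
```

```text
t 16.8 pos [ 0.5014 -0.26    0.1913] rot [178.8  -2.7  -3.9] F [ 0.7 -1.2 -1.2]
C in tool: x 108.7 y -244.8 Ftan(tool y) 1.2
```

View pics/s17d.png

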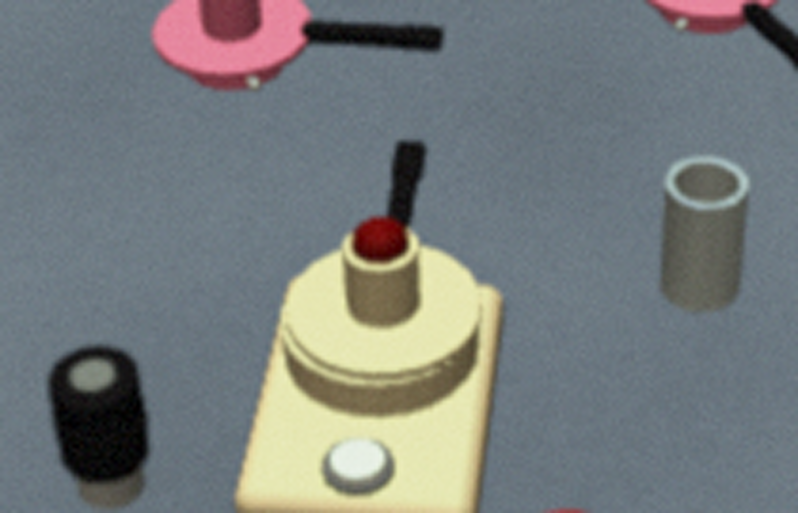

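View pics/t17d.png

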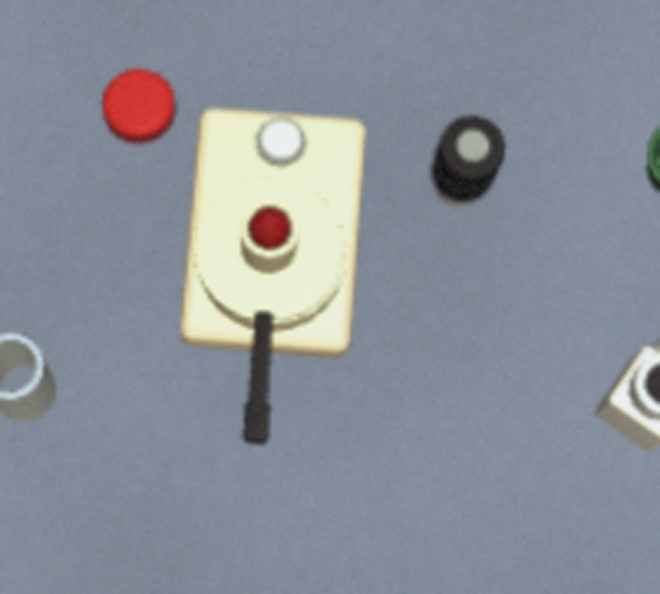

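```bash
python3 - <<'E'
from meas import *
im=cv2.imread('pics/t17.png'); dark=cv2.inRange(im,(0,0,0),(70,70,75))
c=big(dark,(325,190,350,240))[:,0]; P=np.array([onz('top',u,v,.0625)[:2] for u,v in c]); l=cv2.fitLine((P*1000).astype(np.float32),cv2.DIST_L2,0,.01,.01).ravel(); print('handle',np.degrees(np.arctan2(l[1],l[0])),cv2.minAreaRect((P*1000).astype(np.float32)))
tip=P[P[:,0]<P[:,0].min()+.02].mean(0); C=np.array([.6222,-.0238]); yaw=np.radians(-5.4)
d=tip-C; print('tip in base',d@[np.cos(yaw),np.sin(yaw)],d@[-np.sin(yaw),np.cos(yaw)])
hsv=cv2.cvtColor(im,cv2.COLOR_BGR2HSV); cream=cv2.inRange(hsv,(20,30,120),(36,140,255)); c=big(cream,(305,120,380,215)); P=np.array([onz('top',u,v,.03)[:2] for u,v in c[:,0]]); print(cv2.minAreaRect((P*1000).astype(np.float32)))
# button & slab-side yaw
for n in('s12','s17'):
    im=cv2.imread(f'pics/{n}.png'); cv2.imwrite(f'pics/{n}e.png',cv2.resize(im[255:320,265:340],None,fx=8,fy=8,interpolation=cv2.INTER_CUBIC))
a=np.vstack([cv2.imread('pics/s12e.png')[:300],cv2.imread('pics/s17e.png')[:300]]); a=np.vstack([cv2.imread('pics/s12e.png')[100:400],cv2.imread('pics/s17e.png')[100:400]]);cv2.imwrite('pics/cmp.png',a)
E
```

```text
handle -4.5144596 ((538.4157104492188, -13.090475082397461), (12.535943984985352, 79.30085754394531), 87.0541000366211)
tip in base -0.11584183932679591 0.0012412718824912172
((643.374755859375, -25.26111602783203), (109.00432586669922, 161.90472412109375), 84.63492584228516)
```

View pics/cmp.png

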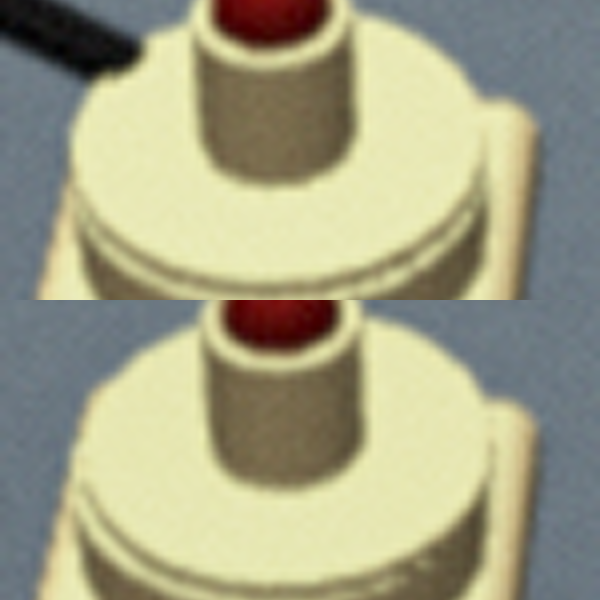

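```bash
python3 - <<'E'
import cv2,numpy as np
a=[cv2.resize(cv2.imread(f'pics/{n}.png')[275:320,265:340],None,fx=10,fy=6.5,interpolation=cv2.INTER_CUBIC) for n in('s12','s17')]
cv2.imwrite('pics/cmp2.png',np.vstack(a))
for n in('s12','s17'):
    im=cv2.imread(f'pics/{n}.png').astype(int)
    for u in (290,296,300,304,310): print(n,u,[int(x) for x in im[292:314,u,1]])
    g=cv2.cvtColor(cv2.imread(f'pics/{n}.png'),cv2.COLOR_BGR2HSV); m=cv2.inRange(g,(0,120,50),(10,255,255))|cv2.inRange(g,(170,120,50),(180,255,255)); m[:250]=0;m[285:]=0;m[:,:280]=0;m[:,320:]=0
    M=cv2.moments(m); print('dome',M['m10']/M['m00'],M['m01']/M['m00'],M['m00']/255)
E
```

```text
s12 290 [233, 234, 232, 232, 234, 234, 235, 233, 233, 206, 144, 160, 202, 168, 114, 103, 110, 110, 109, 106, 116, 174]
s12 296 [236, 234, 233, 233, 231, 235, 232, 234, 235, 230, 205, 147, 172, 209, 160, 121, 109, 108, 110, 109, 110, 117]
s12 300 [235, 234, 233, 232, 235, 232, 234, 233, 233, 231, 197, 145, 171, 208, 179, 121, 104, 103, 108, 108, 103, 112]
s12 304 [234, 232, 232, 234, 234, 233, 232, 234, 233, 227, 179, 141, 176, 190, 134, 106, 104, 111, 105, 108, 113, 138]
s12 310 [234, 233, 233, 233, 233, 234, 234, 232, 214, 142, 158, 201, 170, 113, 106, 100, 104, 107, 103, 102, 142, 205]
dome 298.22222222222223 267.1031746031746 126.0
s17 290 [230, 230, 231, 231, 230, 231, 234, 231, 231, 211, 151, 161, 200, 168, 114, 102, 105, 106, 107, 105, 115, 168]
s17 296 [231, 231, 230, 231, 232, 230, 231, 231, 231, 232, 212, 146, 140, 181, 148, 113, 107, 111, 109, 109, 109, 116]
s17 300 [230, 234, 231, 230, 231, 231, 231, 232, 231, 231, 213, 150, 143, 177, 161, 116, 99, 106, 105, 106, 103, 106]
s17 304 [234, 233, 231, 231, 231, 230, 231, 233, 232, 232, 212, 140, 138, 171, 129, 102, 107, 106, 103, 101, 109, 134]
s17 310 [232, 231, 231, 230, 231, 232, 231, 233, 226, 186, 133, 132, 139, 115, 104, 100, 101, 101, 99, 101, 140, 200]
dome 299.6363636363636 267.3712121212121 132.0
```

View pics/cmp2.png

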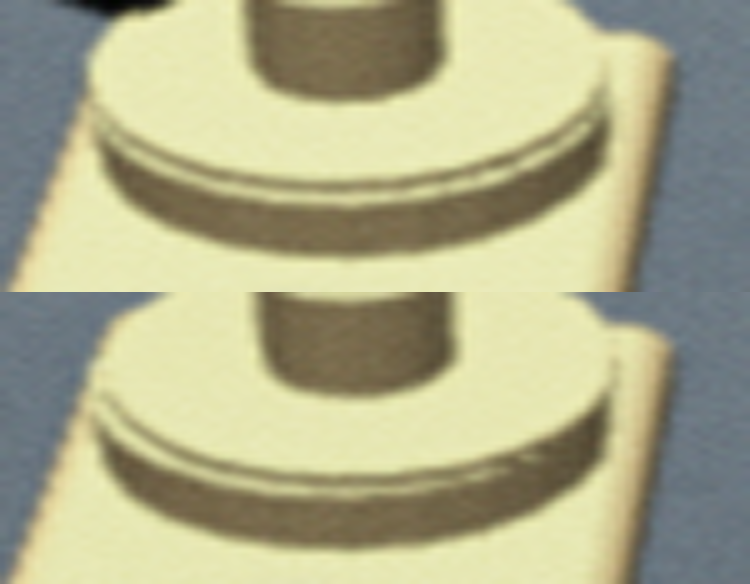

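```bash
python3 go.py .5225 -.07 .12 -6
```

```text
t 16.9 pos [ 0.4996 -0.266   0.1905] rot [178.66  -2.65  -4.49] F [-0.6  0.2 -0.1] w 0.0005
shift mm [   4.2 -198.8   66.1] len 209.5 rotvec [ 1.3  -2.67  1.48]
```

send_rows(
  series=[
    {"x":0,"y":0,"z":0,"rx":1.3,"ry":-2.7,"rz":1.5,"jaw":0},
    {"x":3,"y":-40,"z":0,"rx":0,"ry":0,"rz":0,"jaw":0},
    {"x":3,"y":-40,"z":10,"rx":0,"ry":0,"rz":0,"jaw":0},
    {"x":3,"y":-40,"z":20,"rx":0,"ry":0,"rz":0,"jaw":0},
    {"x":3,"y":-40,"z":20,"rx":0,"ry":0,"rz":0,"jaw":0},
  ],
)

```text
time: 17.4
position: [0.53, -0.1145, 0.1438]
tool_rot: [3.139, -0.007, -0.116]
ft_force: [1.2, -0.1, -0.0]
grip_width: -0.0001
```

```bash
python3 go.py .5225 -.062 .066 -6
```

```text
t 17.4 pos [ 0.53   -0.1145  0.1438] rot [179.86  -0.41  -6.64] F [ 1.2 -0.1 -0. ] w -0.0001
shift mm [-14.1 -51.5  77.6] len 94.1 rotvec [ 0.14 -0.41 -0.64]
```

send_rows(
  series=[
    {"x":-18,"y":-25,"z":20,"rx":0,"ry":0,"rz":0,"jaw":0},
    {"x":0,"y":-15,"z":30,"rx":0,"ry":0,"rz":0,"jaw":0},
    {"x":0,"y":0,"z":28,"rx":0,"ry":0,"rz":0,"jaw":0},
    {"x":0,"y":-10,"z":0,"rx":0,"ry":0,"rz":0,"jaw":0},
    {"x":0,"y":-8,"z":0,"rx":0,"ry":0,"rz":0,"jaw":0},
  ],
)

```text
time: 17.9
position: [0.5193, -0.0426, 0.0649]
tool_rot: [-3.139, -0.01, -0.096]
ft_force: [0.1, 0.0, 0.9]
grip_width: 0.0004
```

```bash
python3 rel.py
```

```text
t 17.9 pos [ 0.5193 -0.0426  0.0649] rot [-179.9   -0.6   -5.5] F [0.1 0.  0.9]
C in tool: x 104.9 y -29.7 Ftan(tool y) -0.1
```

send_rows(
  series=[
    {"x":-2,"y":-8,"z":0,"rx":0,"ry":0,"rz":0,"jaw":0},
  ],
)

```text
time: 18.0
position: [0.5187, -0.0338, 0.0662]
tool_rot: [-3.139, -0.011, -0.095]
ft_force: [0.4, 1.0, -0.2]
grip_width: -0.0001
```

send_rows(
  series=[
    {"x":-1,"y":-5,"z":0,"rx":0,"ry":0,"rz":0,"jaw":0},
  ],
)

```text
time: 18.1
position: [0.5188, -0.0302, 0.0674]
tool_rot: [3.141, -0.013, -0.096]
ft_force: [1.5, -15.6, -4.1]
grip_width: 0.0002
```

send_rows(
  series=[
    {"x":0,"y":-5,"z":0,"rx":0,"ry":0,"rz":0,"jaw":0},
  ],
)

```text
time: 18.2
position: [0.5189, -0.0297, 0.068]
tool_rot: [3.135, -0.013, -0.1]
ft_force: [-2.0, -19.1, -4.8]
grip_width: -0.0002
```

send_rows(
  series=[
    {"x":0,"y":-6,"z":0,"rx":0,"ry":0,"rz":0,"jaw":0},
  ],
)

```text
time: 18.3
position: [0.519, -0.0294, 0.0684]
tool_rot: [3.128, -0.012, -0.105]
ft_force: [-0.7, -18.4, -5.7]
grip_width: -0.0001
```

send_rows(
  series=[
    {"x":0,"y":-7,"z":0,"rx":0,"ry":0,"rz":0,"jaw":0},
  ],
)

```text
time: 18.4
position: [0.5189, -0.0291, 0.0686]
tool_rot: [3.12, -0.011, -0.111]
ft_force: [-2.0, -20.1, -5.0]
grip_width: -0.0001
```

```bash
python3 rel.py
```

```text
t 18.4 pos [ 0.5189 -0.0291  0.0686] rot [178.8  -0.7  -6.3] F [ -2.  -20.1  -5. ]
C in tool: x 106.3 y -17.9 Ftan(tool y) 20.2
```

send_rows(
  series=[
    {"x":0,"y":8,"z":0,"rx":0,"ry":0,"rz":0,"jaw":0},
    {"x":0,"y":15,"z":0,"rx":0,"ry":0,"rz":0,"jaw":0},
    {"x":0,"y":10,"z":-30,"rx":0,"ry":0,"rz":0,"jaw":0},
    {"x":0,"y":30,"z":-30,"rx":0,"ry":0,"rz":0,"jaw":0},
    {"x":0,"y":40,"z":-30,"rx":0,"ry":0,"rz":0,"jaw":0},
    {"x":0,"y":40,"z":-20,"rx":0,"ry":0,"rz":0,"jaw":0},
    {"x":0,"y":40,"z":0,"rx":0,"ry":0,"rz":0,"jaw":0},
    {"x":0,"y":40,"z":0,"rx":0,"ry":0,"rz":0,"jaw":0},
  ],
)

```text
time: 19.2
position: [0.498, -0.2496, 0.1998]
tool_rot: [3.118, -0.029, -0.098]
ft_force: [0.9, 0.0, -0.4]
grip_width: -0.0001
```

```bash
python3 rel.py; python3 - <<'E'
from fl import *
im=save('scene','s18'); save('top','t18')
a=[cv2.resize(cv2.imread(f'pics/{n}.png')[250:320,255:340],None,fx=7,fy=4,interpolation=cv2.INTER_CUBIC) for n in('s12','s18')]
cv2.imwrite('pics/cmp3.png',np.vstack(a))
g=cv2.cvtColor(im,cv2.COLOR_BGR2HSV); m=cv2.inRange(g,(0,120,50),(10,255,255))|cv2.inRange(g,(170,120,50),(180,255,255)); m[:250]=0;m[285:]=0;m[:,:280]=0;m[:,320:]=0
M=cv2.moments(m); print('dome',M['m10']/M['m00'],M['m01']/M['m00'])
for n in ('s12','s17','s18'):
    I=cv2.imread(f'pics/{n}.png'); h=cv2.cvtColor(I,cv2.COLOR_BGR2HSV)
    # neck sides: brown rows
    for v in (276,279,282):
        r=I[v,275:325,1].astype(int); print(n,v,r[8:36].tolist())
im=cv2.imread('pics/t18.png'); dark=cv2.inRange(im,(0,0,0),(70,70,75))
c=big(dark,(325,190,350,240))[:,0]; P=np.array([onz('top',u,v,.0625)[:2] for u,v in c]); l=cv2.fitLine((P*1000).astype(np.float32),cv2.DIST_L2,0,.01,.01).ravel(); print('handle',np.degrees(np.arctan2(l[1],l[0])))
cv2.imwrite('pics/t18d.png',cv2.resize(im[150:245,305:380],None,fx=6,fy=6,interpolation=cv2.INTER_CUBIC))
E
```

```text
t 19.2 pos [ 0.498  -0.2496  0.1998] rot [178.6  -1.6  -5.6] F [ 0.9  0.  -0.4]
C in tool: x 105.8 y -237.9 Ftan(tool y) -0.1
dome 299.40625 267.265625
s12 276 [235, 236, 234, 231, 237, 227, 151, 103, 98, 99, 107, 113, 126, 132, 142, 140, 136, 126, 125, 118, 102, 94, 94, 93, 89, 103, 170, 232]
s12 279 [233, 233, 232, 232, 235, 226, 175, 111, 103, 101, 108, 106, 107, 114, 107, 110, 107, 110, 108, 104, 102, 98, 99, 92, 85, 101, 175, 229]
s12 282 [233, 233, 233, 233, 233, 232, 194, 124, 100, 100, 106, 110, 109, 113, 109, 107, 107, 107, 108, 104, 102, 100, 90, 92, 80, 91, 153, 224]
s17 276 [232, 230, 230, 232, 230, 230, 226, 172, 107, 90, 100, 111, 129, 138, 146, 152, 161, 159, 148, 139, 123, 113, 98, 94, 89, 85, 99, 173]
s17 279 [230, 230, 230, 231, 233, 231, 227, 178, 112, 95, 95, 108, 104, 110, 109, 106, 111, 111, 101, 106, 103, 101, 100, 99, 89, 82, 100, 173]
s17 282 [232, 232, 232, 230, 232, 231, 229, 204, 118, 96, 98, 104, 104, 105, 110, 106, 109, 108, 104, 103, 102, 103, 96, 96, 88, 86, 92, 153]
s18 276 [229, 230, 230, 231, 231, 232, 222, 161, 100, 94, 99, 117, 130, 139, 150, 147, 154, 156, 150, 133, 125, 115, 99, 94, 88, 83, 119, 196]
s18 279 [230, 231, 230, 229, 231, 231, 228, 171, 106, 94, 106, 105, 106, 111, 112, 108, 109, 110, 104, 105, 105, 101, 95, 88, 90, 84, 102, 176]
s18 282 [230, 231, 232, 231, 229, 231, 231, 187, 120, 92, 96, 103, 103, 111, 108, 107, 103, 107, 106, 108, 100, 101, 103, 90, 84, 83, 99, 176]
handle -4.9100657
```

View pics/cmp3.png

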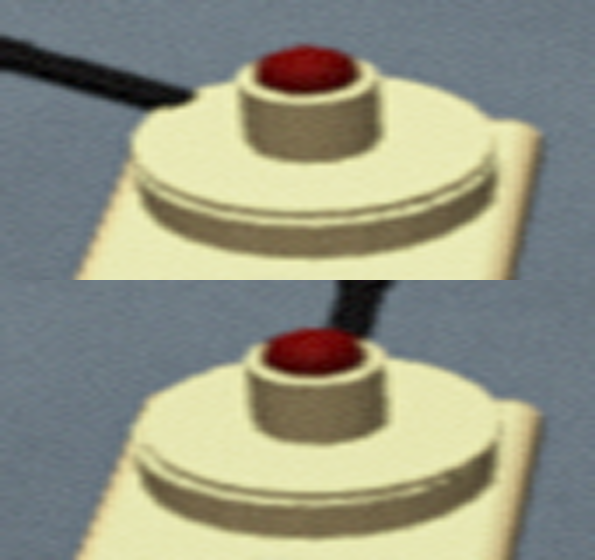

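View pics/t18d.png

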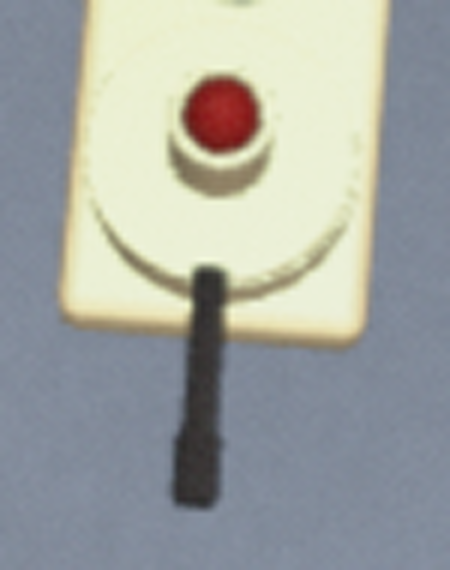

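```bash
python3 - <<'E'
from meas import *
def tri(a,b):
    o1,r1=ray('top',*a);o2,r2=ray('scene',*b)
    s=np.linalg.lstsq(np.c_[r1,-r2],o2-o1,rcond=None)[0]; p,q=o1+s[0]*r1,o2+s[1]*r2
    return ((p+q)/2).round(4),round(float(np.linalg.norm(p-q)),4)
def red(im,box,f=0):
    h=cv2.cvtColor(im,cv2.COLOR_BGR2HSV); m=cv2.inRange(h,(0,120,50),(10,255,255))|cv2.inRange(h,(170,120,50),(180,255,255))
    c=big(m,box); return cv2.fitEllipse(c)[0]
def white(im,box):
    h=cv2.cvtColor(im,cv2.COLOR_BGR2HSV); return cv2.fitEllipse(big(cv2.inRange(h,(0,0,190),(180,35,255)),box))[0]
I=lambda n:cv2.imread(f'pics/{n}.png')
for t,s in(('top0','scene0'),):
    print('dome on table',tri(red(I(t),(170,210,210,245)),red(I(s),(445,230,480,250))))
    print('pink1',tri(red(I(t),(380,300,410,330)),red(I(s),(245,185,275,205))),'pink2',tri(red(I(t),(235,330,262,352)),red(I(s),(375,175,400,192))),'yel',tri(red(I(t),(140,328,165,350)),red(I(s),(462,175,485,192))))
for t,s in(('t17','s17'),('t18','s18')):
    print(s,'dome',tri(red(I(t),(325,150,360,185)),red(I(s),(280,250,320,285))),'button',tri(white(I(t),(335,130,355,155)),white(I(s),(283,315,305,340))))
E
```

```text
dome on table (array([0.5157, 0.293 , 0.0633]), 0.0027)
pink1 (array([ 0.3385, -0.1218,  0.0556]), 0.0024) pink2 (array([0.2847, 0.1663, 0.0536]), 0.0011) yel (array([0.2908, 0.3602, 0.0647]), 0.0031)
s17 dome (array([ 0.6227, -0.0203,  0.0967]), 0.002) button (array([ 0.7047, -0.0301,  0.0349]), 0.0016)
s18 dome (array([ 0.6225, -0.0206,  0.0968]), 0.0018) button (array([ 0.7047, -0.0301,  0.0349]), 0.0015)
```

```bash
python3 -c "
from h import *
print(bot.job_done())"
```

```text
the job is handed in; nothing more can be done
None
```

I moved the extension tube, fitted the lamp head, turned it to its stop and handed the job in at about 19 s. The interface gives no verdict, so what follows rests on my own checks.

**What I did:**
- The extension tube was the piece in the handle's way. I stood it upright at about (0.55, 0.14) m.
- I lifted the cream head by its neck, lowered it into the collar at the entry direction and let go.
- With the fingers shut, I pushed the handle clockwise at about 100 mm from the axis until it reached the stop, then pushed once more at about 20 N. Over the last rows it moved less than 1 mm. The arm is clear of everything.

**Last checks:**
- **Angle:** the handle reads -4.9° against -5.4° for the base axis, so it is within about 1° of home.
- **Height:** the two views put the head's underside about 33.4 mm above the cart (nominal 33.5 mm, uncertainty 1–2 mm), so this is weaker evidence for the 35 mm limit than the stop.
- **Upright pieces:** the tube and eyepiece both stood upright in the picture taken between the two pushes. I did not look at them again after the second push.
- **Other objects:** I never moved near the star diagonal, the caps or the eyecup, but I did not measure their positions again at the end.

**Disagreements:**
- The two cameras differed by 4–5 mm in x. I corrected for this using the tube and the held head.
- The dome looks about 2.5 mm off the collar axis, which I put down to play in the collar plus about 1° of tilt or less. Both are inside the limits.
- The dome dropped less in the scene picture than a 3 mm draw-down would suggest. A small shift in -x would explain it, but I did not confirm that.

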